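# Quarter-turn a drilled plate round the corner post and seat it in the drilling jig

### The job

The plate in the drilling jig has its first hole; bring it round for the next one. Keeping it flat on the board, push it up against the round corner post and swing it a quarter turn clockwise (seen from above) about the post, then slide it into the nest and press it home first against the side fence and then against the screw of the end stop, about 12 N of push felt at each and never more than 20 N on the post, fence or stop. Leave it touching both, with the drilled hole in the corner nearest the post, let go, and leave the tube offcut, wrench and tin where they are.

Things in the scene. Friction and masses are not known exactly. Their poses are not given: they have to be found in the camera images.
- jig: Fixed drilling jig: wooden board 355 x 215 mm, top 12 mm above the bench, carrying post, fence and stop. Origin on the bench under the post's axis. Its x points away from the robot (yaw within 0.2 rad), y left. Board: x -195 to 160, y -55 to 160 mm. The nest lies left of the side fence, on the robot's side of the end stop; the seated plate's centre is at jig y = 60, x = 57 to 71 mm.
- post: Fixed round steel corner post with a red band, 20 mm diameter, 34 mm tall, standing on the board at the open (near) end of the side fence. Origin at the centre of its foot: jig (0, 0, 12) mm. Rigid.
- side_fence: Fixed dark steel bar 20 mm wide, 22 mm tall, running from jig x = 5 to 135 mm. Its working face looks to jig +y and lies at jig y = +10 mm, tangent to the post, so the plate rolls off the post onto the fence. Origin at jig (0, 0, 12) mm. Rigid.
- end_stop: Fixed dark steel block 20 x 50 x 26 mm with an adjustable brass stop screw (head 16 mm across, centre 11 mm above the board) sticking out towards the robot at jig y = 60 mm. The plate meets the screw head, which has been set somewhere between jig x = 107 and 121 mm: not measured, find it by feel; it does not give. Origin: foot of the block's near face, jig (128, 60, 12) mm.
- plate: Loose aluminium plate 100 x 100 x 20 mm, about 0.54 kg, too wide to grasp; slides with 2 to 7 N friction. Origin: centre of underside, axes along its edges. Starts on the robot's side of the post, yaw -0.25 to 0.2 rad from the jig's, +x edge towards the post (about 10 to 40 mm gap), post right of its middle. Turned, its x points along jig -y and its -y edge faces the robot.
- drilled_hole (a point): The drilled hole, a black 14 mm disc with a white rim, at plate (34, -34, 20) mm (the other three corners have blue crosses). At the start it is the far right corner; at the end it must be the near right one, nearest the post: jig y = 26 mm, 34 mm nearer the robot than the plate's centre.
- tube_offcut: Loose standing piece of dark steel tube, 38 mm diameter, 55 mm tall, on the bench to the right of the board. Origin at the centre of its foot. Leave alone.
- wrench: Loose steel wrench 150 mm long lying on the bench to the right of the board. Origin under its middle. Leave alone.
- grease_tin: Loose yellow tin 56 mm diameter, 50 mm tall, on the bench to the left of the board. Origin at the centre of its foot. Leave alone.
There are look-alikes about, which are no part of the job. Several things have the shape of the plate; the one meant has the colours described above.

How it is judged (in metres and radians):
On the way, in this order (a step that is already met when the one before it is completed fails the run):
1. the plate is pressed against the corner post, not yet turned by more than about 30 degrees (contact force between plate and post above 0.8 N and angle between the x axis of plate and the x axis of jig, either way round below 0.6 rad), for 0.1 s.
2. the plate, swung a quarter turn, is pressed against the side fence with at least 4 N (contact force between plate and side_fence above 4 N and angle between the x axis of plate and the y axis of jig, either way round below 0.035 rad), for 0.3 s.
3. the plate is pressed home against the end stop with at least 4 N, lying along the side fence (contact force between plate and end_stop above 4 N and angle between the x axis of plate and the y axis of jig, either way round below 0.025 rad and y of plate in the frame of jig below 0.0625 m), for 0.3 s.
At the end, for the whole second after the job is handed in: The plate lies flat and still on the jig board in the nest, still touching the end stop's screw (centre at jig x 55 to 73 mm) and along the side fence (centre within 2 mm of jig y = 60 mm), edges square to the jig within 0.02 rad, the drilled hole in the near right corner, next to the post (x of plate in the frame of jig between 0.055 and 0.073 m and y of plate in the frame of jig between 0.058 and 0.062 m and angle between the x axis of plate and the y axis of jig, either way round below 0.02 rad and x of drilled_hole in the frame of jig below 0.045 m and y of drilled_hole in the frame of jig below 0.045 m and z of plate in the frame of jig below 0.0135 m and linear speed of plate below 0.005 m/s and contact force between plate and end_stop above 0.02 N).
It fails at once if more than 20 N between the plate and the corner post (contact force between plate and post above 20 N).
It fails at once if more than 20 N between the plate and the side fence (contact force between plate and side_fence above 20 N).
It fails at once if more than 20 N between the plate and the end stop (contact force between plate and end_stop above 20 N).
It fails at once if the plate is lifted off the board or tipped (z of plate in the frame of jig above 0.018 m or angle between plate's own z axis and vertical above 0.1 rad).
It fails at once if a bystander is moved (distance of any of tube_offcut, wrench, grease_tin from where it was at the start of the episode above 0.012 m).
It also fails if it takes over 72 s, if anything falls off the work surface, if the arm or the gripper's body presses on something with over 40 N, if the wrist force passes 120 N, or if a joint passes its speed limit or range.

### The arm

A 6-joint arm with a two-finger parallel gripper is mounted at the origin on the work surface. World frame = base frame: x ahead of the robot, y to its left, z up, the work surface at z = 0. Lengths are in mm, angles in rad, forces in N, time in s.
With the tool pointing down it reaches from about 325 to 1000 mm from the base axis. Payload 5.1 kg.
Tool frame: the origin (TCP) lies between the finger pads; the fingertips stand ahead of it and the grasp point (between the pads) lies 6 mm ahead of it (env.tips_ahead is the z of the fingertips in the tool frame, in mm); z points along the fingers, x is the direction in which the jaws open and shut, and the axes are right-handed (so a half turn about z gives the same grasp; the last joint's range is limited). The gripper opens to 85 mm and grips with 20 to 120 N. Pads are 22 mm wide; open, the fingers measure 114 mm over their backs; the gripper's body (76 mm by 85 mm) begins 54 mm behind the grasp point. The pads swing forward as they close: fully open they stand 13 mm farther back than shut.
Start: joints at [-1.36, 0.124, 1.65, -0, 1.367, -0.083], TCP at [188.202, -622.145, 256.322] pointing down, gripper open.
Joint ranges: [-2.61, 2.61], [-1.02, 2.33], [0.03, 2.71], [-1.35, 4.49], [0.32, 2.68], [-2.91, 2.91]. Speed limits (rad/s): [2.57, 2.57, 3.14, 3.14, 3.14, 3.14].

### API

Orientations are given as a unit quaternion [x, y, z, w].
In Python, from workcell import monitor, vision, finish_job, env gives the robot as it stands.
- The arm moves only by the tool move_arm, never from a script. Its argument "deltas" is a list of rows, each an object of numbers: "gripper": the closure, from -1 (fully open) to 1 (shut); "x", "y", "z": the shift along the tool's x, y, z in m; "rx", "ry", "rz": the turn, a rotation vector about the tool's x, y, z in degrees. A call has 1 to 12 rows; each row shifts and turns the pose as measured when the row begins, along the tool's axes as they then stand; what a row does not reach is not made up. A row lasts 1/10 s, in which the tool goes at most 50 mm and 8.59 degrees, less where a joint would pass 70% of its speed; a pose out of reach is approached as far as the arm can. A call is refused whole if a number of a shift passes 0.05 or a number of a turn 8.59, either way. A call with a gripper value outside its range is refused whole. The fingers move at their own pace and stop on an object; the grip force is fixed at half the most. Time passes only in rows, so rows that do not move let the fingers close. It gives the time, the measured TCP pose, the force and the opening at its end, in the units of the state.
- monitor.get_obs(): the state, without advancing time (a new reading comes with each control period).
- vision.read_camera(name): name is "side" or "top" or "wrist"; returns a dict with "color" (384x512x3 uint8, red, green, blue), "range_z" (384x512 float32, mm along the optical axis (not along the pixel's ray), 0 where there is no reading), "intrinsics" (3x3 intrinsics, pixels), "k1" (the pictures are not rectified: a ray, as slopes to the right and down, at radius r is drawn at 1 + k1 r^2 times it, then the intrinsics apply), "xyz" and "orientation" of the camera in the world. Camera axes: x right, y up, looking along -z (the intrinsics and any distortion apply to the point x, -y, -z); pixel columns grow to the right and rows downward; lengths in mm; the calibration is good to about 2 mm. A picture is of the moment at which its call begins.
- finish_job(): hands the job in, once; it reports no verdict.
The state is a dict: "clock": time; "q": joint angles; "qvel": joint speeds; "joint_efforts": joint torques, N m; "position": TCP position; "ee_rot": TCP orientation; "ft_force": force on the tool from outside, world axes, zero at the start; "moment": the same for the moment, N m; "gripper_width": finger opening in mm.
Only numpy, scipy, OpenCV 4.12 (cv2) and the standard library are available. Lean on these libraries where they do the work, as an engineer would, in place of code of your own. Each camera call takes 0.05 s, during which the arm holds its last target.

## Working session

There is one attempt and no reset: what is moved stays moved. The work goes in short steps, Python scripts to look and compute and a tool call to move; the robot and the scene stay as the last step left them, time stands still between calls to the robot, and variables do not carry over. Pictures are saved under pics/ and viewed, and the job is handed in when it is done.

Besides the shell and the picture viewer there is one more tool, called after "Emit:" as name(argument=value, ...) on one line, values as JSON. move_arm: Moves the arm, as the interface text tells. Its arguments: {"type":"object","properties":{"deltas":{"type":"array","items":{"type":"object","properties":{"gripper":{"type":"number"},"x":{"type":"number"},"y":{"type":"number"},"z":{"type":"number"},"rx":{"type":"number"},"ry":{"type":"number"},"rz":{"type":"number"}}}}},"required":["deltas"]}

```bash
mkdir -p pics; ls
cat > h.py <<'E'
import numpy as np, cv2
from scipy.spatial.transform import Rotation as R
from workcell import monitor, vision, finish_job, env
def save(c,n): cv2.imwrite(n,c[:,:,::-1])
def rays(cam,px):
    K=np.array(cam['intrinsics']);k1=cam['k1']
    D=np.array([k1,0,0,0,0.])
    p=cv2.undistortPoints(np.array(px,float).reshape(-1,1,2),K,D).reshape(-1,2)
    d=np.c_[p[:,0],-p[:,1],-np.ones(len(p))]
    return R.from_quat(cam['orientation']).apply(d)
def onplane(cam,px,z):
    d=rays(cam,px);o=np.array(cam['xyz'])
    return o+d*((z-o[2])/d[:,2])[:,None]
E
python3 - <<'E'
from h import *
for n in ['top','side']:
    c=vision.read_camera(n); save(c['color'],f'pics/{n}0.png'); print(n,c['xyz'],c['orientation'],c['intrinsics'],c['k1'])
print(monitor.get_obs(), env.tips_ahead)
E
```

```text
pics
top [ 353.93092656   -9.59328242 1142.08880811] [-0.05044716  0.05303803  0.70950718 -0.70088631] [[494.95207789   0.         261.67947731]
 [  0.         494.95207789 186.24999806]
 [  0.           0.           1.        ]] -0.2148130993209809
side [414.45669716 697.66118122 465.73923047] [-0.03173319  0.4967798   0.86617188 -0.04414858] [[382.06971211   0.         255.27232088]
 [  0.         382.06971211 193.03690634]
 [  0.           0.           1.        ]] -0.111527462937232
{'clock': 0.1, 'q': array([-1.35960285e+00,  1.24450313e-01,  1.65155487e+00,  3.38742802e-05,
        1.36748253e+00, -8.26075055e-02]), 'qvel': array([-0.00132158, -0.00160441, -0.00159148,  0.00065181, -0.00098069,
        0.0001519 ]), 'joint_efforts': array([ 7.61112551e-04, -4.24932504e+01, -3.66654038e+01, -1.23709401e-04,
        3.91973765e-03, -2.04774028e-05]), 'position': array([ 188.10409349, -621.65834545,  255.15883557]), 'ee_rot': array([ 8.02989627e-01, -5.95992249e-01, -7.00718332e-04, -6.38030710e-04]), 'ft_force': array([-0.25794428, -0.43712231,  0.08495015]), 'moment': array([ 0.04511902, -0.02587574, -0.06134536]), 'gripper_width': 85.00503454838966} 25.0
```

View pics/top0.png

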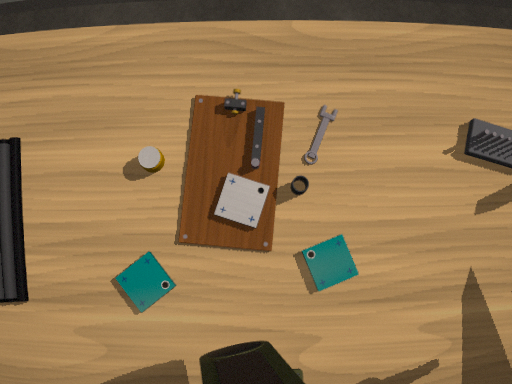

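View pics/side0.png

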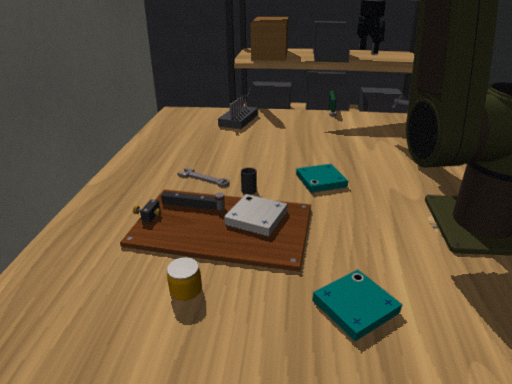

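Lookalikes in the top view: the grey plate with blue crosses on the board at (242,200), and teal plates at (145,282) and (330,263). I choose the grey one by its description and will check it in a close crop.

Run:
```python
from h import *
c=vision.read_camera('top'); im=c['color'][85:260,165:345]
cv2.imwrite('pics/crop0.png',cv2.resize(im,None,fx=3.4,fy=3.4,interpolation=cv2.INTER_CUBIC)[:,:,::-1])
hsv=cv2.cvtColor(c['color'],cv2.COLOR_RGB2HSV)
def quad(mask,z,lab):
    cs,_=cv2.findContours(mask,cv2.RETR_EXTERNAL,cv2.CHAIN_APPROX_NONE)
    k=max(cs,key=cv2.contourArea)[:,0,:].astype(float)
    w=onplane(c,k,z)[:,:2]
    r=cv2.minAreaRect(w.astype(np.float32)); print(lab,r,cv2.boxPoints(r).round(1).tolist())
# plate
m=((hsv[:,:,1]<60)&(hsv[:,:,2]>130)).astype(np.uint8); m2=np.zeros_like(m); m2[165:235,205:280]=m[165:235,205:280]
m2=cv2.morphologyEx(m2,cv2.MORPH_CLOSE,np.ones((5,5)))
quad(m2,32,'plate')
# board
b=c['color'].astype(int); m=((hsv[:,:,0]<14)&(hsv[:,:,1]>130)&(hsv[:,:,2]>40)).astype(np.uint8)
m2=np.zeros_like(m); m2[88:258,170:292]=m[88:258,170:292]; quad(m2,12,'board')
save(np.dstack([m2*255]*3),'pics/bm.png')
# hole dark
m=((hsv[:,:,2]<50)).astype(np.uint8); ys,xs=np.nonzero(m[180:200,253:270]); print('hole px',xs.mean()+253,ys.mean()+180, onplane(c,[[xs.mean()+253,ys.mean()+180]],32))
```

```text
plate ((487.2945556640625, 31.33075714111328), (100.06159210205078, 98.97359466552734), 71.2315673828125) [[424.29998779296875, -0.10000000149011612], [518.0999755859375, -32.0], [550.2000122070312, 62.79999923706055], [456.5, 94.5999984741211]]
board ((557.9755859375, 54.400489807128906), (213.81002807617188, 353.199951171875), 84.00787353515625) [[371.20001220703125, -33.5], [722.5, -70.4000015258789], [744.7999877929688, 142.3000030517578], [393.5, 179.1999969482422]]
hole px 260.5 189.77777777777777 [[509.64042032 -11.92332397  32.        ]]
```

View pics/crop0.png

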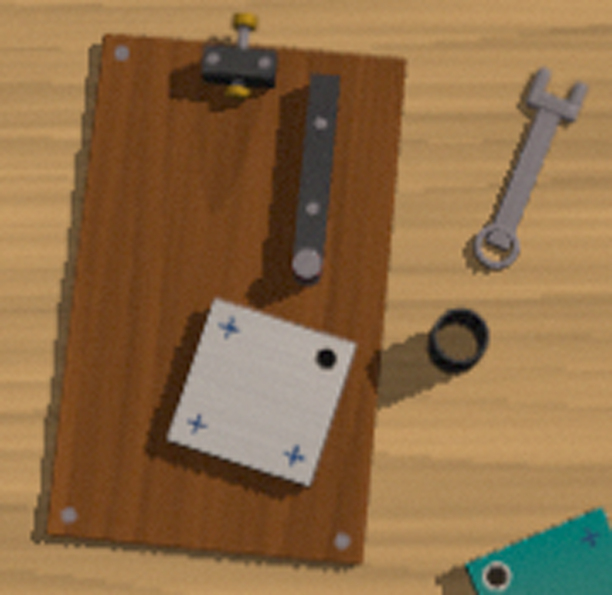

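The crop confirms it: a grey plate with a black hole at the far right and three blue crosses, measuring 100 x 99 mm. Next I check the post, tube and stop positions and set up a jig-frame helper.

```bash
cat >> h.py <<'E'
JO=np.array([569.9,0.4]); JY=-0.1047
def rot(a): return np.array([[np.cos(a),-np.sin(a)],[np.sin(a),np.cos(a)]])
def tojig(p): return (np.atleast_2d(p)[:,:2]-JO)@rot(JY)
def fromjig(p): return np.atleast_2d(p)@rot(JY).T+JO
def tool():
    o=monitor.get_obs(); M=R.from_quat(o['ee_rot']).as_matrix()
    return o,np.array(o['position']),M,np.degrees(np.arctan2(M[1,0],M[0,0]))
def st():
    o,p,M,a=tool(); f=np.array(o['ft_force']); fj=f[:2]@rot(JY)
    print('t',round(o['clock'],2),'p',p.round(1),'jig',tojig(p)[0].round(1),'alpha',round(a,2),'tilt',M[:2,2].round(4),'w',round(o['gripper_width'],1),'F',f.round(2),'Fjig',fj.round(2))
def delta(target,alpha=None):
    o,p,M,a=tool(); print('tool delta mm',(M.T@(np.array(target)-p)).round(1),'rz deg', None if alpha is None else round(-((alpha-a+180)%360-180),2))
E
python3 - <<'E'
from h import *
c=vision.read_camera('top')
o=np.array([165,85])
for n,px,z in [('post',(307,262),46),('tube',(458,340),55),('screw head',(237,90),23),('fenceR far',(339,75),34),('fenceL far',(312,74),34),('block R near',(275,88),38),('wrench near',(495,247),5)]:
    q=onplane(c,[np.array(px)/3.4+o-0.5],z)[0]; print(n,q.round(1),tojig(q).round(1))
hsv=cv2.cvtColor(c['color'],cv2.COLOR_RGB2HSV)
st(); delta([410.6,57.4,150],71.2)
E
```

```text
post [5.721e+02 2.000e-01 4.600e+01] [[2.2 0. ]]
tube [517.2 -98.1  55. ] [[ -42.1 -103.5]]
screw head [698.7  47.6  23. ] [[123.2  60.4]]
fenceR far [705.1 -22.9  34. ] [[136.9  -9.1]]
fenceL far [706.1  -4.4  34. ] [[135.9   9.5]]
block R near [695.1  20.9  38. ] [[122.4  33.5]]
wrench near [ 589.4 -129.4    5. ] [[  33.  -127.1]]
t 0.2 p [ 188.2 -621.8  255.5] jig [-314.6 -658.7] alpha -73.16 tilt [-0.0003  0.0013] w 85.5 F [0.81 0.04 0.13] Fjig [0.8  0.13]
tool delta mm [-585.5 -409.6  106.3] rz deg -144.36
```

Emit:
move_arm(deltas=[{"rz": -8.5, "gripper": -0.3}, {"rz": -8.5, "gripper": -0.3}, {"rz": -8.5, "gripper": -0.3}, {"rz": -8.5, "gripper": -0.3}, {"rz": -8.5, "gripper": -0.3}, {"rz": -8.5, "gripper": -0.3}, {"rz": -8.5, "gripper": -0.3}, {"rz": -8.5, "gripper": -0.3}])

```text
validation failed for argument at $.de...
```

Emit:
move_arm(deltas=[{"x": 0, "y": 0, "z": 0, "rx": 0, "ry": 0, "rz": -8.5, "gripper": -0.3}, {"x": 0, "y": 0, "z": 0, "rx": 0, "ry": 0, "rz": -8.5, "gripper": -0.3}])

```text
clock: 0.4
position: [188.0, -621.5, 254.7]
ee_rot: [0.884, -0.467, -0.001, -0.001]
ft_force: [-0.4, 0.1, 0.2]
gripper_width: 58.6
```

```bash
cat >> h.py <<'E'
def plan(target,alpha,n):
    o,p,M,a=tool(); t=np.array(target,float); da=(alpha-a+180)%360-180
    d=(t-p)/n
    for i in range(n):
        th=np.radians(a+da*i/n); x=np.array([np.cos(th),np.sin(th)]); y=np.array([np.sin(th),-np.cos(th)])
        print(i,'x %.3f y %.3f z %.3f rz %.2f'%(d[:2]@x/1e3,d[:2]@y/1e3,-d[2]/1e3,-da/n))
E
python3 - <<'E'
from h import *
st(); plan([410.6,57.4,150],71.2,17)
E
```

```text
t 0.4 p [ 188.  -621.5  254.7] jig [-314.8 -658.4] alpha -55.72 tilt [-0.0006  0.0026] w 58.6 F [-0.41  0.09  0.19] Fjig [-0.42  0.05]
0 x -0.026 y -0.033 z 0.006 rz -7.47
1 x -0.021 y -0.036 z 0.006 rz -7.47
2 x -0.016 y -0.039 z 0.006 rz -7.47
3 x -0.011 y -0.041 z 0.006 rz -7.47
4 x -0.006 y -0.042 z 0.006 rz -7.47
5 x -0.000 y -0.042 z 0.006 rz -7.47
6 x 0.005 y -0.042 z 0.006 rz -7.47
7 x 0.011 y -0.041 z 0.006 rz -7.47
8 x 0.016 y -0.039 z 0.006 rz -7.47
9 x 0.021 y -0.037 z 0.006 rz -7.47
10 x 0.025 y -0.034 z 0.006 rz -7.47
11 x 0.029 y -0.030 z 0.006 rz -7.47
12 x 0.033 y -0.026 z 0.006 rz -7.47
13 x 0.036 y -0.021 z 0.006 rz -7.47
14 x 0.039 y -0.016 z 0.006 rz -7.47
15 x 0.040 y -0.011 z 0.006 rz -7.47
16 x 0.042 y -0.006 z 0.006 rz -7.47
```

Emit:
move_arm(deltas=[{"x": -0.026, "y": -0.033, "z": 0.006, "rx": 0, "ry": 0, "rz": -7.5, "gripper": -0.3}, {"x": -0.021, "y": -0.036, "z": 0.006, "rx": 0, "ry": 0, "rz": -7.5, "gripper": -0.3}, {"x": -0.016, "y": -0.039, "z": 0.006, "rx": 0, "ry": 0, "rz": -7.5, "gripper": -0.3}, {"x": -0.011, "y": -0.041, "z": 0.006, "rx": 0, "ry": 0, "rz": -7.5, "gripper": -0.3}, {"x": -0.006, "y": -0.042, "z": 0.006, "rx": 0, "ry": 0, "rz": -7.5, "gripper": -0.3}, {"x": 0, "y": -0.042, "z": 0.006, "rx": 0, "ry": 0, "rz": -7.5, "gripper": -0.3}, {"x": 0.005, "y": -0.042, "z": 0.006, "rx": 0, "ry": 0, "rz": -7.5, "gripper": -0.3}, {"x": 0.011, "y": -0.041, "z": 0.006, "rx": 0, "ry": 0, "rz": -7.5, "gripper": -0.3}, {"x": 0.016, "y": -0.039, "z": 0.006, "rx": 0, "ry": 0, "rz": -7.5, "gripper": -0.3}, {"x": 0.021, "y": -0.037, "z": 0.006, "rx": 0, "ry": 0, "rz": -7.5, "gripper": -0.3}, {"x": 0.025, "y": -0.034, "z": 0.006, "rx": 0, "ry": 0, "rz": -7.5, "gripper": -0.3}, {"x": 0.029, "y": -0.03, "z": 0.006, "rx": 0, "ry": 0, "rz": -7.5, "gripper": -0.3}])

```text
clock: 1.6
position: [330.6, -121.5, 178.8]
ee_rot: [0.947, 0.321, 0.002, -0.001]
ft_force: [1.4, -0.4, 0.2]
gripper_width: 55.6
```

Run:
```python
from h import *
st(); plan([410.6,57.4,120],71.2,6); print(env.tips_ahead)
```

```text
t 1.6 p [ 330.6 -121.5  178.8] jig [-225.3 -146.3] alpha 37.47 tilt [0.0025 0.0021] w 55.6 F [ 1.43 -0.4   0.15] Fjig [ 1.46 -0.24]
0 x 0.029 y -0.016 z 0.010 rz -5.62
1 x 0.030 y -0.013 z 0.010 rz -5.62
2 x 0.031 y -0.010 z 0.010 rz -5.62
3 x 0.032 y -0.007 z 0.010 rz -5.62
4 x 0.032 y -0.003 z 0.010 rz -5.62
5 x 0.033 y -0.000 z 0.010 rz -5.62
25.0
```

Emit:
move_arm(deltas=[{"x": 0.029, "y": -0.016, "z": 0.01, "rx": 0, "ry": 0, "rz": -5.6, "gripper": -0.3}, {"x": 0.03, "y": -0.013, "z": 0.01, "rx": 0, "ry": 0, "rz": -5.6, "gripper": -0.3}, {"x": 0.031, "y": -0.01, "z": 0.01, "rx": 0, "ry": 0, "rz": -5.6, "gripper": -0.3}, {"x": 0.032, "y": -0.007, "z": 0.01, "rx": 0, "ry": 0, "rz": -5.6, "gripper": -0.3}, {"x": 0.032, "y": -0.003, "z": 0.01, "rx": 0, "ry": 0, "rz": -5.6, "gripper": -0.3}, {"x": 0.033, "y": 0, "z": 0.01, "rx": 0, "ry": 0, "rz": -5.6, "gripper": -0.3}, {"x": 0, "y": 0, "z": 0, "rx": 0, "ry": 0, "rz": 0, "gripper": -0.3}])

```text
clock: 2.3
position: [409.4, 71.3, 117.4]
ee_rot: [0.804, 0.595, 0.003, 0.002]
ft_force: [-0.7, -0.3, 0.5]
gripper_width: 55.5
```

Run:
```python
from h import *
st(); delta([410.6,57.4,44],71.2); print(env.tips_ahead)
for n in ['wrist','top','side']:
    c=vision.read_camera(n); save(c['color'],f'pics/{n}1.png')
```

```text
t 2.3 p [409.4  71.3 117.4] jig [-167.    53.7] alpha 73.07 tilt [0.0078 0.0006] w 55.5 F [-0.66 -0.33  0.48] Fjig [-0.62 -0.4 ]
tool delta mm [-13.2   4.6  73.4] rz deg 1.87
25.0
```

View pics/wrist1.png

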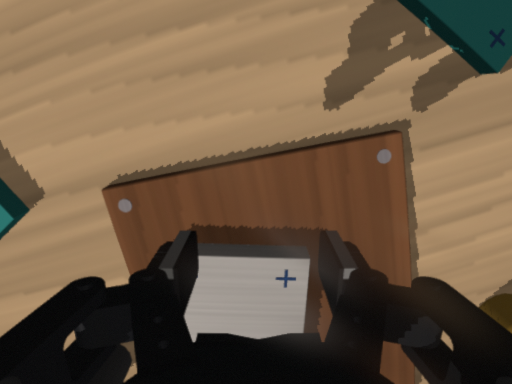

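View pics/top1.png

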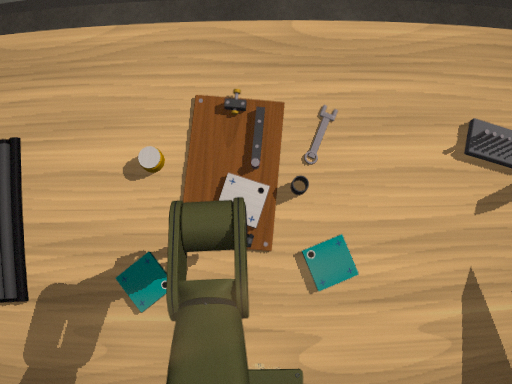

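View pics/side1.png

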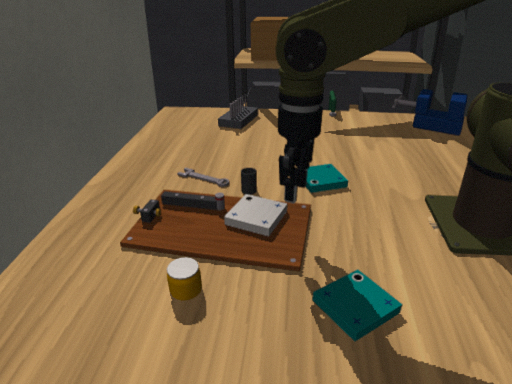

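The side view shows the gripper above the near end of the board with the plate at (257,215), and the wrist view shows the plate's near edge between the fingers. Now I lower behind the near edge.

Emit:
move_arm(deltas=[{"x": -0.013, "y": 0.005, "z": 0, "rx": 0.43, "ry": -0.13, "rz": 1.9, "gripper": -0.3}, {"x": 0, "y": 0, "z": 0.035, "rx": 0, "ry": 0, "rz": 0, "gripper": -0.3}, {"x": 0, "y": 0, "z": 0.03, "rx": 0, "ry": 0, "rz": 0, "gripper": -0.3}, {"x": 0, "y": 0, "z": 0, "rx": 0, "ry": 0, "rz": 0, "gripper": -0.3}])

```text
clock: 2.85
position: [412.7, 50.2, 56.1]
ee_rot: [0.818, 0.575, 0.004, 0.004]
ft_force: [-0.9, 0.0, -1.0]
gripper_width: 55.6
```

```bash
cat >> h.py <<'E'
def fix():
    o,p,M,a=tool(); ax=np.cross(M[:,2],[0,0,-1]); print('fix rx,ry',np.degrees(M.T@ax)[:2].round(2))
E
python3 - <<'E'
from h import *
st(); fix(); delta([410.6,57.4,42],71.2)
c=vision.read_camera('wrist'); save(c['color'],f'pics/w2.png'); print(c['xyz'])
E
```

```text
t 2.85 p [412.7  50.2  56.1] jig [-161.5   33.1] alpha 70.24 tilt [ 0.011  -0.0012] w 55.6 F [-0.94  0.03 -0.97] Fjig [-0.94 -0.07]
fix rx,ry [ 0.61 -0.15]
tool delta mm [ 6.1 -4.6 14.1] rz deg -0.96
[347.0194203   73.48773699 173.01531601]
```

View pics/w2.png

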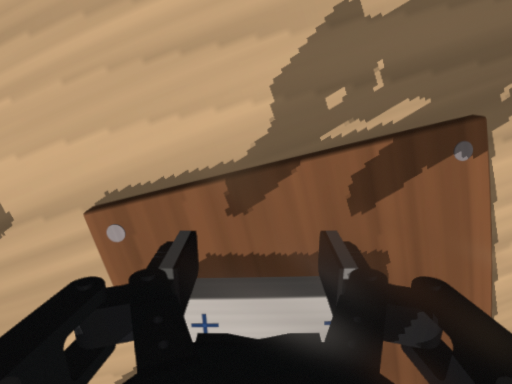

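Emit:
move_arm(deltas=[{"x": 0.005, "y": -0.004, "z": 0.008, "rx": 0.6, "ry": -0.15, "rz": -1.0, "gripper": -0.3}, {"x": 0, "y": 0, "z": 0.005, "rx": 0, "ry": 0, "rz": 0, "gripper": -0.3}, {"x": 0, "y": 0, "z": 0, "rx": 0, "ry": 0, "rz": 0, "gripper": -0.3}, {"x": 0, "y": 0, "z": 0, "rx": 0, "ry": 0, "rz": 0, "gripper": -0.3}])

```text
clock: 3.3
position: [415.3, 55.8, 49.0]
ee_rot: [0.813, 0.582, 0.004, 0.003]
ft_force: [0.5, 0.3, -1.3]
gripper_width: 55.3
```

Run:
```python
from h import *
st(); fix(); delta([410.6,57.4,42],71.2)
c=vision.read_camera('side'); save(cv2.resize(c['color'][150:270,120:320],None,fx=4,fy=4),f'pics/s2.png')
```

```text
t 3.3 p [415.3  55.8  49. ] jig [-159.5   38.9] alpha 71.2 tilt [ 0.0109 -0.0003] w 55.3 F [ 0.54  0.27 -1.3 ] Fjig [0.51 0.32]
fix rx,ry [ 0.6  -0.19]
tool delta mm [-0.  -5.1  7. ] rz deg -0.0
```

View pics/s2.png

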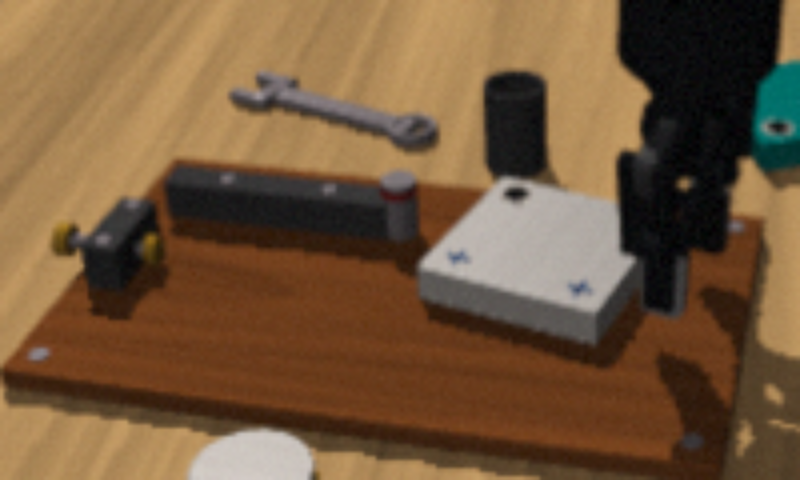

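The side crop shows the fingers just behind the plate's near edge, not touching yet and still a bit high. I lower a little more and start the push.

Emit:
move_arm(deltas=[{"x": 0, "y": 0, "z": 0.008, "rx": 0.6, "ry": -0.2, "rz": 0, "gripper": -0.3}, {"x": 0, "y": 0.004, "z": 0.003, "rx": 0, "ry": 0, "rz": 0, "gripper": -0.3}, {"x": 0, "y": 0.005, "z": 0, "rx": 0, "ry": 0, "rz": 0, "gripper": -0.3}, {"x": 0, "y": 0.005, "z": 0, "rx": 0, "ry": 0, "rz": 0, "gripper": -0.3}])

```text
clock: 3.75
position: [429.9, 51.3, 37.8]
ee_rot: [0.813, 0.582, 0.0, 0.0]
ft_force: [-0.5, -0.4, -0.3]
gripper_width: 55.4
```

Run:
```python
from h import *
st(); fix()
```

```text
t 3.75 p [429.9  51.3  37.8] jig [-144.5   36. ] alpha 71.25 tilt [ 0.0006 -0.0002] w 55.4 F [-0.53 -0.41 -0.35] Fjig [-0.48 -0.47]
fix rx,ry [0.03 0.  ]
```

Emit:
move_arm(deltas=[{"x": 0, "y": 0.004, "z": -0.003, "rx": 0, "ry": 0, "rz": 0, "gripper": -0.3}, {"x": 0, "y": 0.004, "z": 0, "rx": 0, "ry": 0, "rz": 0, "gripper": -0.3}, {"x": 0, "y": 0.004, "z": 0, "rx": 0, "ry": 0, "rz": 0, "gripper": -0.3}, {"x": 0, "y": 0.004, "z": 0, "rx": 0, "ry": 0, "rz": 0, "gripper": -0.3}])

```text
clock: 4.15
position: [442.6, 46.6, 40.0]
ee_rot: [0.813, 0.582, -0.004, -0.005]
ft_force: [-5.5, 3.2, 5.0]
gripper_width: 55.4
```

Run:
```python
from h import *
st(); fix()
```

```text
t 4.15 p [442.6  46.6  40. ] jig [-131.4   32.6] alpha 71.18 tilt [-0.0121  0.0025] w 55.4 F [-5.53  3.16  4.97] Fjig [-5.83  2.57]
fix rx,ry [-0.7   0.09]
```

Emit:
move_arm(deltas=[{"x": 0, "y": 0.003, "z": 0, "rx": 0, "ry": 0, "rz": 0, "gripper": -0.3}, {"x": 0, "y": 0.003, "z": 0, "rx": 0, "ry": 0, "rz": 0, "gripper": -0.3}])

```text
clock: 4.35
position: [447.0, 45.0, 40.0]
ee_rot: [0.813, 0.582, -0.006, -0.007]
ft_force: [-5.8, 1.9, 4.7]
gripper_width: 55.7
```

Run:
```python
from h import *
st(); fix()
```

```text
t 4.35 p [447.  45.  40.] jig [-126.9   31.5] alpha 71.16 tilt [-0.0185  0.0041] w 55.7 F [-5.79  1.92  4.71] Fjig [-5.96  1.3 ]
fix rx,ry [-1.08  0.12]
```

Emit:
move_arm(deltas=[{"x": 0, "y": 0.003, "z": 0, "rx": -0.9, "ry": 0.1, "rz": 0, "gripper": -0.3}, {"x": 0, "y": 0.003, "z": 0, "rx": -0.5, "ry": 0, "rz": 0, "gripper": -0.3}, {"x": 0, "y": 0.003, "z": 0, "rx": -0.3, "ry": 0, "rz": 0, "gripper": -0.3}])

```text
clock: 4.65
position: [454.1, 42.4, 39.6]
ee_rot: [0.813, 0.582, 0.001, 0.003]
ft_force: [-5.0, 2.4, 4.8]
gripper_width: 55.5
```

Run:
```python
from h import *
st(); fix()
```

```text
t 4.65 p [454.1  42.4  39.6] jig [-119.5   29.7] alpha 71.13 tilt [ 0.0052 -0.0029] w 55.5 F [-5.04  2.43  4.76] Fjig [-5.26  1.89]
fix rx,ry [0.34 0.06]
```

Emit:
move_arm(deltas=[{"x": 0, "y": 0.002, "z": 0, "rx": 0, "ry": 0, "rz": 0, "gripper": -0.3}, {"x": 0, "y": 0.002, "z": 0, "rx": 0, "ry": 0, "rz": 0, "gripper": -0.3}])

```text
clock: 4.85
position: [456.6, 41.6, 39.7]
ee_rot: [0.813, 0.582, -0.0, 0.001]
ft_force: [-4.9, 2.2, 3.6]
gripper_width: 55.5
```

Run:
```python
from h import *
st(); fix()
c=vision.read_camera('side'); save(cv2.resize(c['color'][150:270,120:320],None,fx=4,fy=4),f'pics/s3.png')
```

```text
t 4.85 p [456.6  41.6  39.7] jig [-116.9   29.1] alpha 71.12 tilt [ 0.0012 -0.0019] w 55.5 F [-4.94  2.2   3.6 ] Fjig [-5.15  1.68]
fix rx,ry [0.1  0.08]
```

View pics/s3.png

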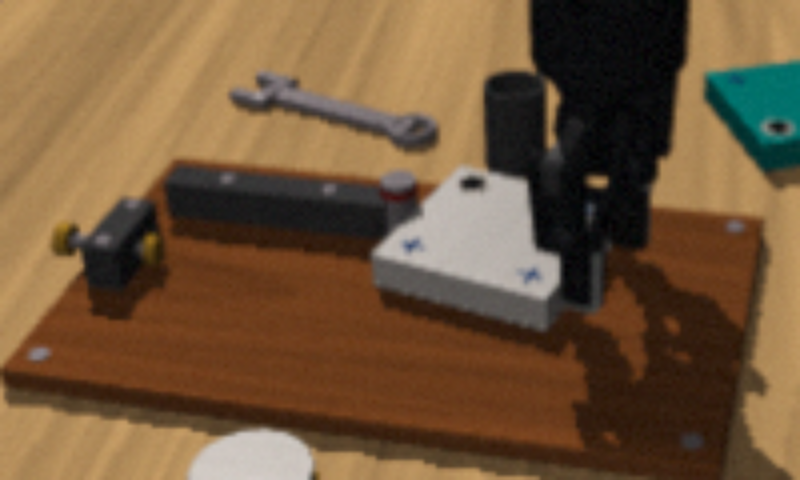

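The plate's far edge, around (400,220) in the crop, is almost at the post. I keep going gently.

Emit:
move_arm(deltas=[{"x": 0, "y": 0.002, "z": 0, "rx": 0, "ry": 0, "rz": 0, "gripper": -0.3}, {"x": 0, "y": 0.002, "z": 0, "rx": 0, "ry": 0, "rz": 0, "gripper": -0.3}])

```text
clock: 5.1
position: [459.0, 40.7, 39.5]
ee_rot: [0.814, 0.581, -0.002, -0.001]
ft_force: [-10.1, 4.3, 7.5]
gripper_width: 55.9
```

Run:
```python
from h import *
st(); fix()
```

```text
t 5.1 p [459.   40.7  39.5] jig [-114.5   28.5] alpha 71.11 tilt [-0.0035 -0.0007] w 55.9 F [-10.07   4.32   7.54] Fjig [-10.46   3.24]
fix rx,ry [-0.17  0.1 ]
```

Emit:
move_arm(deltas=[{"x": 0, "y": 0.002, "z": -0.001, "rx": 0, "ry": 0, "rz": 0, "gripper": -0.3}, {"x": 0, "y": 0.0015, "z": -0.001, "rx": 0, "ry": 0, "rz": 0, "gripper": -0.3}])

```text
clock: 5.3
position: [459.0, 40.6, 39.6]
ee_rot: [0.814, 0.581, -0.004, -0.004]
ft_force: [-3.8, 3.0, -1.5]
gripper_width: 55.5
```

```bash
sed -i 's/^JO=.*; JY/JO=np.array([571.4,0.3]); JY/' h.py
python3 - <<'E'
from h import *
st(); fix()
for n in ['side','top']:
  c=vision.read_camera(n); save(c['color'],f'pics/{n}4.png')
  if n=='side': save(cv2.resize(c['color'][150:270,120:320],None,fx=4,fy=4),f'pics/s4.png')
  else: save(cv2.resize(c['color'][85:260,165:345],None,fx=3.4,fy=3.4),f'pics/t4.png')
E
```

```text
t 5.3 p [459.   40.6  39.6] jig [-116.    28.4] alpha 71.09 tilt [-0.0115  0.0019] w 55.5 F [-3.85  2.99 -1.53] Fjig [-4.14  2.58]
fix rx,ry [-0.66  0.11]
```

View pics/s4.png

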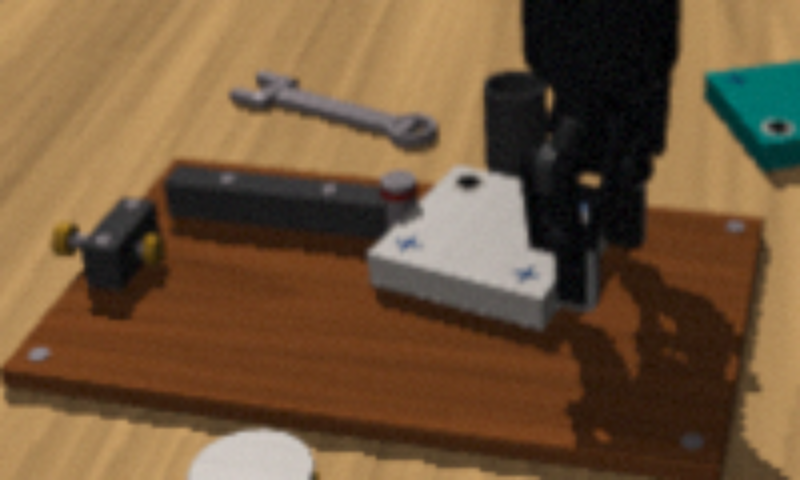

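View pics/t4.png

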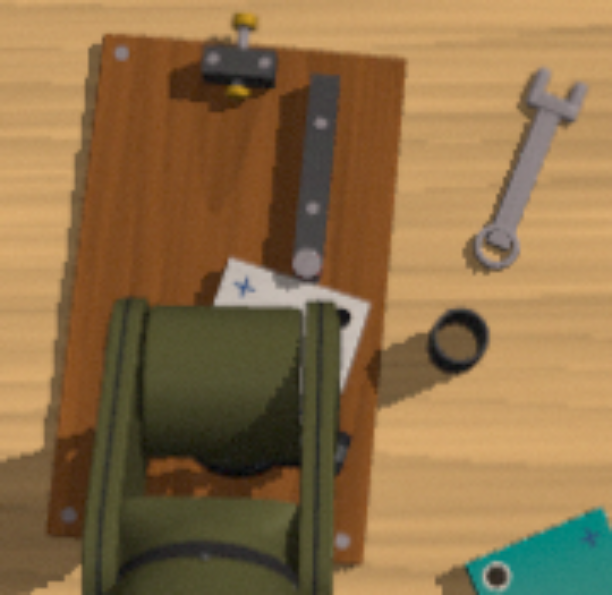

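Top view: the far edge meets the post at (307,275). I press a bit more, without lifting, to be sure of the 0.1 s hold.

Emit:
move_arm(deltas=[{"x": 0, "y": 0.003, "z": 0, "rx": -0.3, "ry": 0, "rz": 0, "gripper": -0.3}, {"x": 0, "y": 0.003, "z": 0, "rx": -0.3, "ry": 0, "rz": 0, "gripper": -0.3}])

```text
clock: 5.6
position: [459.2, 40.5, 38.3]
ee_rot: [0.814, 0.581, -0.006, -0.006]
ft_force: [-12.9, 6.1, 11.0]
gripper_width: 55.2
```

Run:
```python
from h import *
st(); fix()
```

```text
t 5.6 p [459.2  40.5  38.3] jig [-115.8   28.3] alpha 71.08 tilt [-0.0176  0.0027] w 55.2 F [-12.87   6.06  11.02] Fjig [-13.43   4.68]
fix rx,ry [-1.01  0.18]
```

Emit:
move_arm(deltas=[{"x": 0, "y": 0.002, "z": 0, "rx": 0, "ry": 0, "rz": 0, "gripper": -0.3}, {"x": 0, "y": -0.008, "z": 0, "rx": 0, "ry": 0, "rz": 0, "gripper": -0.3}, {"x": 0, "y": -0.015, "z": -0.01, "rx": 0, "ry": 0, "rz": 0, "gripper": -0.3}, {"x": 0, "y": 0, "z": -0.035, "rx": -0.5, "ry": 0, "rz": 0, "gripper": -0.3}, {"x": 0, "y": 0, "z": 0, "rx": 0, "ry": 0, "rz": -8, "gripper": -1}, {"x": 0, "y": 0, "z": 0, "rx": 0, "ry": 0, "rz": -8, "gripper": -1}, {"x": 0, "y": 0, "z": 0, "rx": 0, "ry": 0, "rz": -8, "gripper": -1}, {"x": 0, "y": 0, "z": 0, "rx": 0, "ry": 0, "rz": -8, "gripper": -1}])

```text
clock: 6.4
position: [441.2, 47.3, 87.1]
ee_rot: [0.613, 0.79, 0.0, 0.002]
ft_force: [0.4, 0.5, 0.0]
gripper_width: 85.6
```

Run:
```python
from h import *
st(); fix(); delta([452.3,6.5,60],104.6)
c=vision.read_camera('side');save(cv2.resize(c['color'][150:270,120:320],None,fx=4,fy=4),f'pics/s5.png')
# plate top corners via side view: mask
hsv=cv2.cvtColor(c['color'],cv2.COLOR_RGB2HSV)
```

```text
t 6.4 p [441.2  47.3  87.1] jig [-134.4   33.1] alpha 104.34 tilt [ 0.0033 -0.0024] w 85.6 F [0.38 0.46 0.03] Fjig [0.33 0.49]
fix rx,ry [0.15 0.18]
tool delta mm [-42.1   0.6  27.2] rz deg -0.26
```

View pics/s5.png

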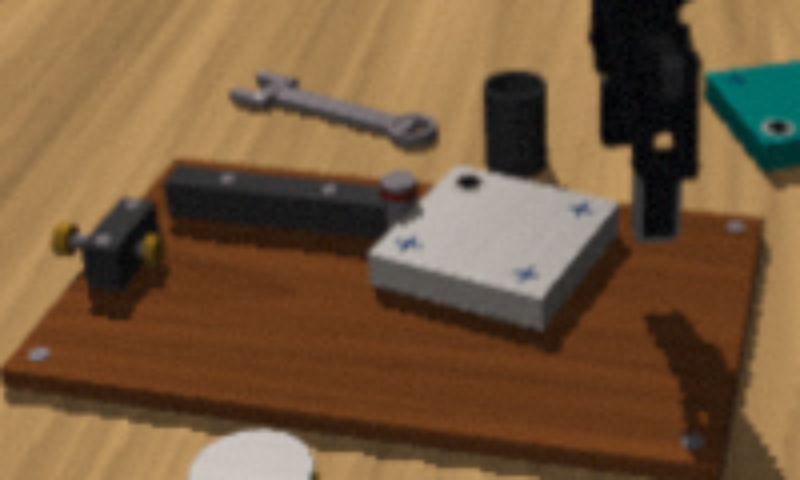

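Run:
```python
from h import *
c=vision.read_camera('side')
px=np.array([[468,182],[408,243],[527,273],[582,208]])/4+[120,150]-0.4
w=onplane(c,px,32)[:,:2]; print(w.round(1), w.mean(0).round(1)); 
for i,j in((2,1),(3,0)): print(np.degrees(np.arctan2(*(w[j]-w[i])[::-1])),np.linalg.norm(w[j]-w[i]))
p=np.array([[397,181]])/4+[120,150]-.4; print('post',onplane(c,p,46))
st()
```

```text
[[540.  -27.2]
 [561.9  37.8]
 [496.6  59.9]
 [474.3  -5.3]] [518.2  16.3]
-18.660109213791205 68.97419376620448
-18.402030611463722 69.28149814084281
post [[574.4999115   -1.36855279  46.        ]]
t 6.5 p [441.2  47.3  87. ] jig [-134.4   33.1] alpha 103.97 tilt [ 0.0027 -0.0023] w 85.1 F [-0.59 -0.12 -0.27] Fjig [-0.57 -0.18]
```

Emit:
move_arm(deltas=[{"x": -0.021, "y": 0, "z": 0, "rx": 0, "ry": 0, "rz": 0, "gripper": -1}, {"x": -0.02, "y": 0, "z": 0.01, "rx": 0, "ry": 0, "rz": 0, "gripper": -1}, {"x": 0, "y": 0, "z": 0.01, "rx": 0, "ry": 0, "rz": 0, "gripper": -1}, {"x": 0, "y": 0, "z": 0, "rx": 0, "ry": 0, "rz": 0, "gripper": -1}])

```text
clock: 6.9
position: [452.7, 6.4, 67.4]
ee_rot: [0.62, 0.784, 0.001, 0.005]
ft_force: [-0.8, 0.7, 0.0]
gripper_width: 85.5
```

Run:
```python
from h import *
st(); fix(); delta([452.3,6.5,36],104.6)
```

```text
t 6.9 p [452.7   6.4  67.4] jig [-118.6   -6.4] alpha 103.31 tilt [ 0.0092 -0.0034] w 85.5 F [-0.83  0.74  0.01] Fjig [-0.91  0.65]
fix rx,ry [0.47 0.31]
tool delta mm [ 0.4 -0.7 31.4] rz deg -1.29
```

Emit:
move_arm(deltas=[{"x": 0, "y": 0, "z": 0.018, "rx": 0.4, "ry": 0.3, "rz": -1.3, "gripper": -1}, {"x": 0, "y": 0, "z": 0.012, "rx": 0, "ry": 0, "rz": 0, "gripper": -1}, {"x": 0, "y": 0, "z": 0, "rx": 0, "ry": 0, "rz": 0, "gripper": -1}])

```text
clock: 7.2
position: [453.3, 7.5, 36.9]
ee_rot: [0.613, 0.79, 0.001, 0.001]
ft_force: [0.5, -0.6, -0.4]
gripper_width: 85.3
```

Run:
```python
from h import *
st(); fix(); delta([452.3,6.5,33],104.6)
c=vision.read_camera('side');save(cv2.resize(c['color'][150:270,120:320],None,fx=4,fy=4),f'pics/s6.png')
```

```text
t 7.2 p [453.3   7.5  36.9] jig [-118.3   -5.2] alpha 104.45 tilt [0.0027 0.0001] w 85.3 F [ 0.49 -0.62 -0.4 ] Fjig [ 0.55 -0.56]
fix rx,ry [0.15 0.04]
tool delta mm [-0.7 -1.2  3.9] rz deg -0.15
```

View pics/s6.png

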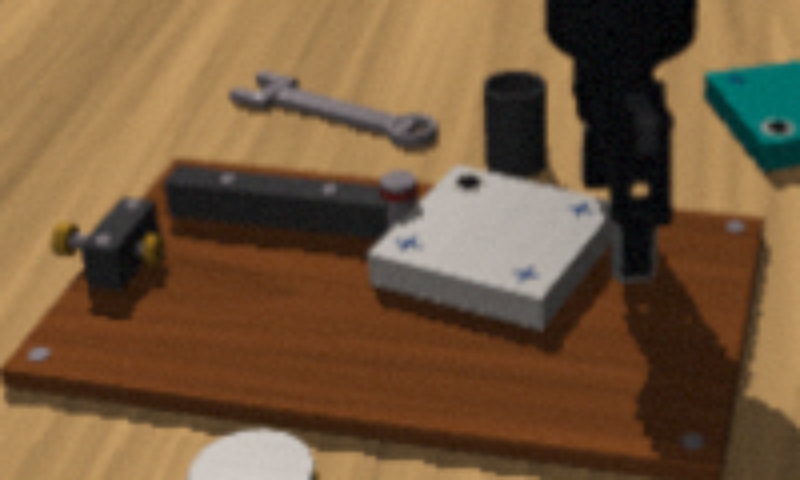

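Run:
```python
from h import *
c=vision.read_camera('side')
for q in [(635,279),(617,276),(653,276)]:
    px=[np.array(q)/4+[120,150]-.4]; d=rays(c,px)[0]; o=np.array(c['xyz']); 
    for y in (49,57,62): print(q,y,(o+d*(y-o[1])/d[1]).round(1))
```

```text
(635, 279) 49 [442.3  49.   24.3]
(635, 279) 57 [442.   57.   29.8]
(635, 279) 62 [441.8  62.   33.2]
(617, 276) 49 [451.6  49.   25.6]
(617, 276) 57 [451.1  57.   31. ]
(617, 276) 62 [450.8  62.   34.4]
(653, 276) 49 [433.2  49.   26.7]
(653, 276) 57 [432.9  57.   32.2]
(653, 276) 62 [432.8  62.   35.5]
```

Emit:
move_arm(deltas=[{"x": 0, "y": 0, "z": 0.007, "rx": 0, "ry": 0, "rz": 0, "gripper": -1}, {"x": 0, "y": 0.003, "z": 0.004, "rx": 0, "ry": 0, "rz": 0, "gripper": -1}, {"x": 0, "y": 0.005, "z": 0, "rx": 0, "ry": 0, "rz": 0, "gripper": -1}, {"x": 0, "y": 0.004, "z": 0, "rx": 0, "ry": 0, "rz": 0, "gripper": -1}])

```text
clock: 7.7
position: [467.8, 10.8, 28.3]
ee_rot: [0.613, 0.79, 0.002, 0.004]
ft_force: [0.4, -0.3, -0.0]
gripper_width: 85.4
```

Run:
```python
from h import *
st(); fix()
```

```text
t 7.7 p [467.8  10.8  28.3] jig [-104.1   -0.4] alpha 104.45 tilt [ 0.0088 -0.0006] w 85.4 F [ 0.42 -0.3  -0.04] Fjig [ 0.45 -0.26]
fix rx,ry [0.48 0.16]
```

Emit:
move_arm(deltas=[{"x": 0, "y": 0.003, "z": 0, "rx": 0, "ry": 0, "rz": 0, "gripper": -1}, {"x": 0, "y": 0.002, "z": 0, "rx": 0, "ry": 0, "rz": 0, "gripper": -1}])

```text
clock: 7.9
position: [474.0, 12.2, 28.8]
ee_rot: [0.613, 0.79, 0.003, 0.004]
ft_force: [-0.5, 0.5, 0.8]
gripper_width: 85.4
```

Run:
```python
from h import *
st(); fix()
c=vision.read_camera('side');save(cv2.resize(c['color'][150:270,120:320],None,fx=4,fy=4),f'pics/s7.png')
```

```text
t 7.9 p [474.   12.2  28.8] jig [-98.1   1.7] alpha 104.44 tilt [ 0.0098 -0.0006] w 85.4 F [-0.5   0.54  0.81] Fjig [-0.55  0.49]
fix rx,ry [0.54 0.17]
```

View pics/s7.png

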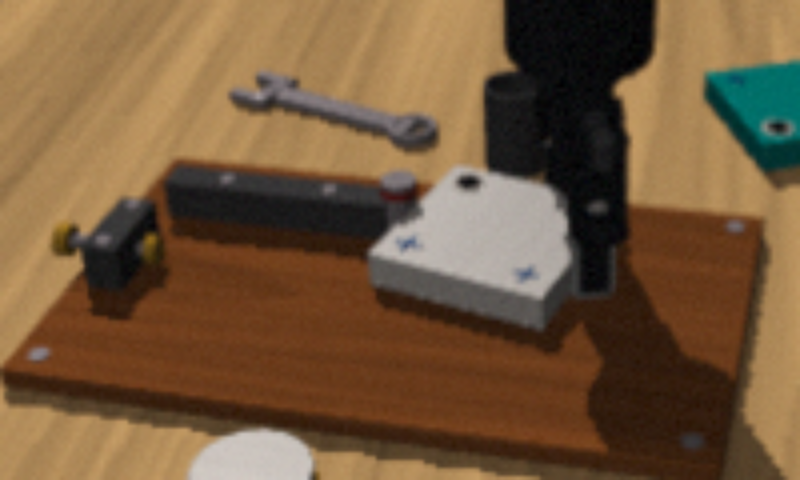

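Finger A is almost touching the near edge at crop (578,260). Now I start the swing about the post.

Emit:
move_arm(deltas=[{"x": 0, "y": 0.002, "z": 0, "rx": 0.3, "ry": 0.1, "rz": 0, "gripper": -1}, {"x": 0.003, "y": 0.001, "z": 0, "rx": 0, "ry": 0, "rz": 2, "gripper": -1}, {"x": 0.003, "y": 0.001, "z": 0, "rx": 0, "ry": 0, "rz": 2, "gripper": -1}, {"x": 0.003, "y": 0.001, "z": 0, "rx": 0, "ry": 0, "rz": 2, "gripper": -1}])

```text
clock: 8.35
position: [476.8, 21.2, 28.8]
ee_rot: [0.654, 0.756, -0.001, 0.001]
ft_force: [-0.2, -2.4, 0.5]
gripper_width: 85.5
```

```bash
cat >> h.py <<'E'
POST=np.array([572.5,0.])
def swing(dth=2.):
    o,p,M,a=tool(); r=p[:2]-POST; f=np.array(o['ft_force'])
    print('R',np.linalg.norm(r).round(1),'bearing',np.degrees(np.arctan2(-r[1],-r[0])).round(1),'alpha',a.round(2),'bearing-alpha',(np.degrees(np.arctan2(-r[1],-r[0]))-a).round(2),'F toward tool: x %.1f y %.1f'%tuple((M.T@f)[:2]))
    th=np.radians(-dth); v=(rot(th)-np.eye(2))@r; print('step per row tool mm',(M[:2,:2].T@v).round(2),'rz',dth)
E
python3 - <<'E'
from h import *
st(); fix(); swing()
E
```

```text
t 8.35 p [476.8  21.2  28.8] jig [-96.3  10.9] alpha 98.28 tilt [ 0.001  -0.0029] w 85.5 F [-0.18 -2.42  0.5 ] Fjig [ 0.08 -2.43]
fix rx,ry [0.03 0.17]
R 98.1 bearing -12.5 alpha 98.28 bearing-alpha -110.76 F toward tool: x -2.4 y -0.5
step per row tool mm [3.18 1.27] rz 2.0
```

Emit:
move_arm(deltas=[{"x": 0.003, "y": 0.0015, "z": 0, "rx": 0, "ry": 0, "rz": 2, "gripper": -1}, {"x": 0.003, "y": 0.0015, "z": 0, "rx": 0, "ry": 0, "rz": 2, "gripper": -1}, {"x": 0.003, "y": 0.0015, "z": 0, "rx": 0, "ry": 0, "rz": 2, "gripper": -1}, {"x": 0.003, "y": 0.0015, "z": 0, "rx": 0, "ry": 0, "rz": 2, "gripper": -1}])

```text
clock: 8.75
position: [479.8, 32.5, 28.7]
ee_rot: [0.707, 0.707, -0.005, 0.0]
ft_force: [-3.4, -1.5, 3.7]
gripper_width: 85.4
```

Run:
```python
from h import *
st(); fix(); swing()
c=vision.read_camera('side');save(cv2.resize(c['color'][150:270,120:320],None,fx=4,fy=4),f'pics/s8.png')
```

```text
t 8.75 p [479.8  32.5  28.7] jig [-94.4  22.4] alpha 90.05 tilt [-0.0064 -0.0068] w 85.4 F [-3.41 -1.53  3.67] Fjig [-3.23 -1.88]
fix rx,ry [-0.37  0.39]
R 98.2 bearing -19.3 alpha 90.05 bearing-alpha -109.35 F toward tool: x -1.5 y -3.4
step per row tool mm [3.21 1.19] rz 2.0
```

View pics/s8.png

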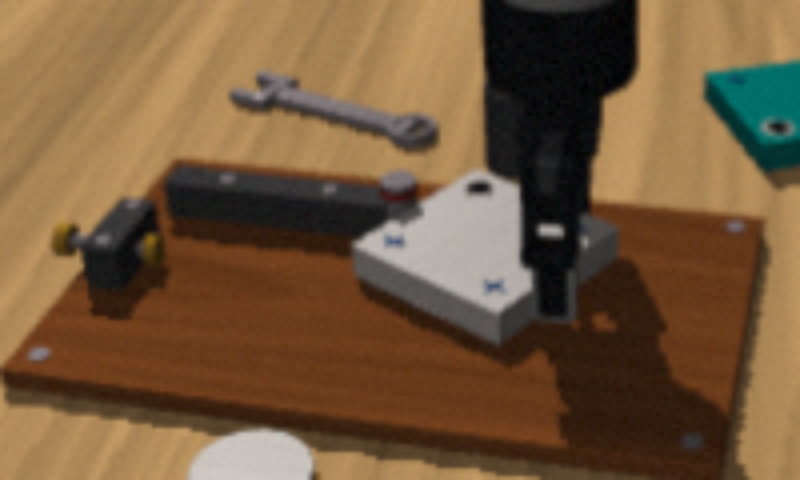

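The plate is turning against the post and the hole is still far right at crop (480,187). I continue.

Emit:
move_arm(deltas=[{"x": 0.0037, "y": 0.0015, "z": 0, "rx": -0.2, "ry": 0.2, "rz": 2, "gripper": -1}, {"x": 0.0037, "y": 0.0015, "z": 0, "rx": -0.1, "ry": 0.1, "rz": 2, "gripper": -1}, {"x": 0.0037, "y": 0.0015, "z": 0, "rx": -0.1, "ry": 0.1, "rz": 2, "gripper": -1}, {"x": 0.0037, "y": 0.0015, "z": 0, "rx": -0.1, "ry": 0.1, "rz": 2, "gripper": -1}])

```text
clock: 9.2
position: [485.1, 45.1, 28.6]
ee_rot: [0.755, 0.655, -0.002, 0.0]
ft_force: [-3.2, -3.2, 1.9]
gripper_width: 85.6
```

Run:
```python
from h import *
st(); fix(); swing()
```

```text
t 9.2 p [485.1  45.1  28.6] jig [-90.5  35.5] alpha 81.89 tilt [-0.0032 -0.0037] w 85.6 F [-3.18 -3.22  1.89] Fjig [-2.82 -3.53]
fix rx,ry [-0.15  0.23]
R 98.3 bearing -27.3 alpha 81.89 bearing-alpha -109.16 F toward tool: x -3.6 y -2.7
step per row tool mm [3.22 1.18] rz 2.0
```

Emit:
move_arm(deltas=[{"x": 0.0038, "y": 0.0015, "z": 0, "rx": -0.1, "ry": 0.2, "rz": 2, "gripper": -1}, {"x": 0.0038, "y": 0.0015, "z": 0, "rx": -0.1, "ry": 0.1, "rz": 2, "gripper": -1}, {"x": 0.0038, "y": 0.0015, "z": 0, "rx": -0.1, "ry": 0.1, "rz": 2, "gripper": -1}, {"x": 0.0038, "y": 0.0015, "z": 0, "rx": -0.1, "ry": 0.1, "rz": 2, "gripper": -1}])

```text
clock: 9.6
position: [492.1, 56.7, 28.5]
ee_rot: [0.8, 0.6, -0.001, 0.0]
ft_force: [-2.5, -2.7, 2.3]
gripper_width: 84.9
```

Run:
```python
from h import *
st(); fix(); swing()
c=vision.read_camera('side');save(cv2.resize(c['color'][150:270,120:320],None,fx=4,fy=4),f'pics/s9.png')
```

```text
t 9.6 p [492.1  56.7  28.5] jig [-84.7  47.9] alpha 73.76 tilt [-0.0015 -0.0017] w 84.9 F [-2.51 -2.69  2.29] Fjig [-2.21 -2.94]
fix rx,ry [-0.05  0.12]
R 98.4 bearing -35.2 alpha 73.76 bearing-alpha -108.99 F toward tool: x -3.3 y -1.7
step per row tool mm [3.23 1.17] rz 2.0
```

View pics/s9.png

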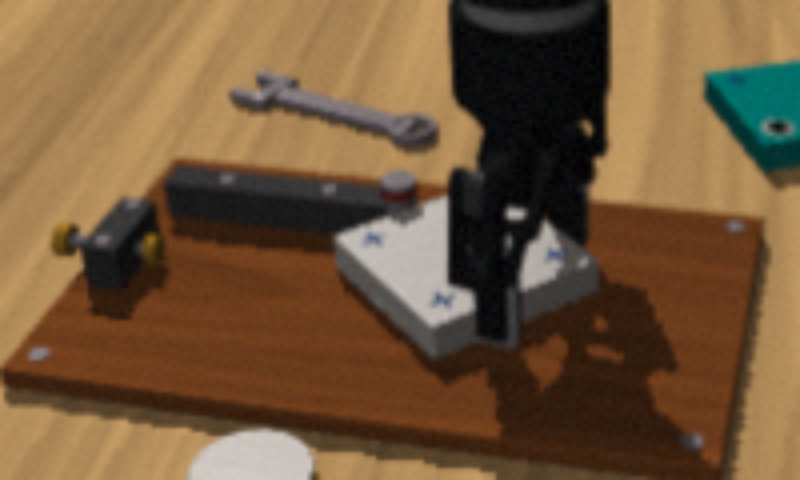

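The plate is about 45° round, still against the post, with both fingers on its corner.

Emit:
move_arm(deltas=[{"x": 0.0038, "y": 0.0017, "z": 0, "rx": -0.1, "ry": 0.15, "rz": 2, "gripper": -1}, {"x": 0.0038, "y": 0.0017, "z": 0, "rx": -0.1, "ry": 0.1, "rz": 2, "gripper": -1}, {"x": 0.0038, "y": 0.0017, "z": 0, "rx": -0.1, "ry": 0.1, "rz": 2, "gripper": -1}, {"x": 0.0038, "y": 0.0017, "z": 0, "rx": -0.1, "ry": 0.1, "rz": 2, "gripper": -1}, {"x": 0.0038, "y": 0.0017, "z": 0, "rx": -0.1, "ry": 0.1, "rz": 2, "gripper": -1}])

```text
clock: 10.15
position: [502.7, 69.5, 28.2]
ee_rot: [0.849, 0.528, -0.002, -0.001]
ft_force: [-5.4, -3.1, 5.2]
gripper_width: 85.4
```

Run:
```python
from h import *
st(); fix(); swing()
```

```text
t 10.15 p [502.7  69.5  28.2] jig [-75.5  61.6] alpha 63.69 tilt [-0.0036 -0.001 ] w 85.4 F [-5.41 -3.06  5.21] Fjig [-5.06 -3.61]
fix rx,ry [-0.16  0.14]
R 98.5 bearing -44.9 alpha 63.69 bearing-alpha -108.57 F toward tool: x -5.2 y -3.5
step per row tool mm [3.24 1.15] rz 2.0
```

Emit:
move_arm(deltas=[{"x": 0.0038, "y": 0.0017, "z": -0.0005, "rx": -0.1, "ry": 0.15, "rz": 2, "gripper": -1}, {"x": 0.0038, "y": 0.0017, "z": -0.0005, "rx": -0.1, "ry": 0.1, "rz": 2, "gripper": -1}, {"x": 0.0038, "y": 0.0017, "z": -0.0005, "rx": -0.1, "ry": 0.1, "rz": 2, "gripper": -1}, {"x": 0.0038, "y": 0.0017, "z": 0, "rx": -0.1, "ry": 0.1, "rz": 2, "gripper": -1}, {"x": 0.0038, "y": 0.0017, "z": 0, "rx": -0.1, "ry": 0.1, "rz": 2, "gripper": -1}])

```text
clock: 10.65
position: [515.2, 80.4, 27.9]
ee_rot: [0.893, 0.451, -0.002, -0.001]
ft_force: [-4.5, -2.1, 5.9]
gripper_width: 85.4
```

Run:
```python
from h import *
st(); fix(); swing()
c=vision.read_camera('side');save(cv2.resize(c['color'][150:270,120:320],None,fx=4,fy=4),f'pics/s10.png')
c=vision.read_camera('top');save(cv2.resize(c['color'][85:260,165:345],None,fx=3.4,fy=3.4),f'pics/t10.png')
```

```text
t 10.65 p [515.2  80.4  27.9] jig [-64.3  73.8] alpha 53.61 tilt [-0.0045  0.0001] w 85.4 F [-4.54 -2.11  5.88] Fjig [-4.3  -2.57]
fix rx,ry [-0.21  0.15]
R 98.7 bearing -54.5 alpha 53.61 bearing-alpha -108.13 F toward tool: x -4.4 y -2.4
step per row tool mm [3.26 1.13] rz 2.0
```

View pics/s10.png

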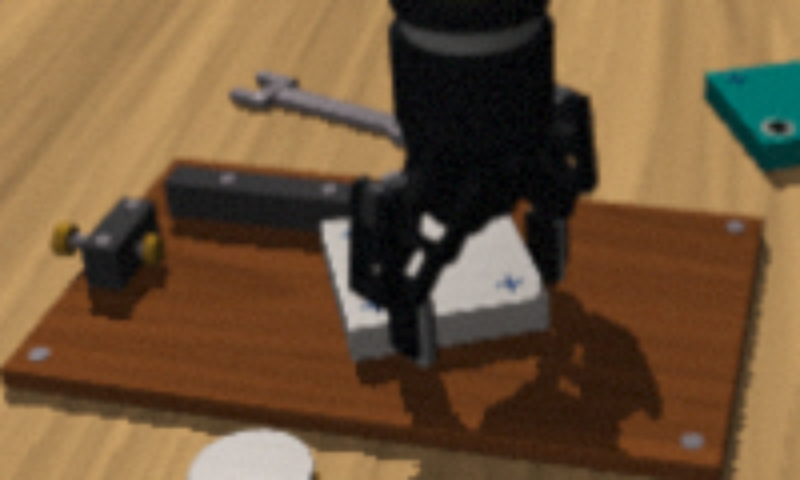

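View pics/t10.png

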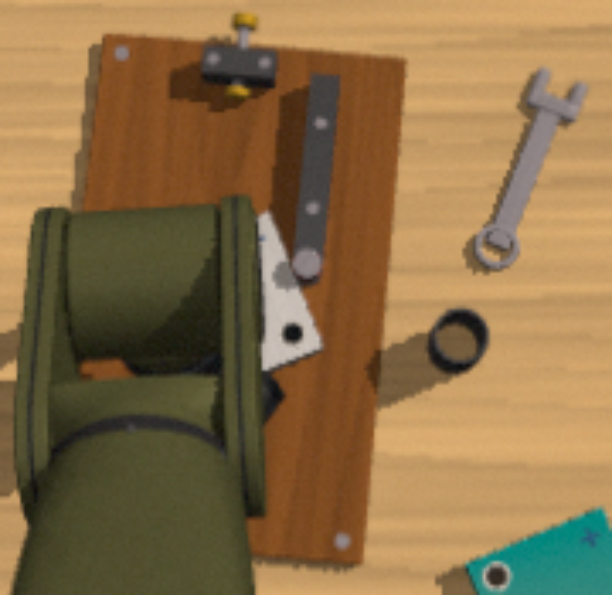

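The top view shows about 27° still to go, with the edge resting on the post at (300,275) and the hole at (292,333). I continue.

Emit:
move_arm(deltas=[{"x": 0.0038, "y": 0.0016, "z": -0.001, "rx": -0.15, "ry": 0.15, "rz": 2, "gripper": -1}, {"x": 0.0038, "y": 0.0016, "z": -0.001, "rx": -0.1, "ry": 0.1, "rz": 2, "gripper": -1}, {"x": 0.0038, "y": 0.0016, "z": -0.001, "rx": -0.1, "ry": 0.1, "rz": 2, "gripper": -1}, {"x": 0.0038, "y": 0.0016, "z": -0.001, "rx": -0.1, "ry": 0.1, "rz": 2, "gripper": -1}, {"x": 0.0038, "y": 0.0016, "z": 0, "rx": -0.1, "ry": 0.1, "rz": 2, "gripper": -1}])

```text
clock: 11.25
position: [529.5, 89.4, 28.3]
ee_rot: [0.928, 0.372, 0.0, -0.001]
ft_force: [-4.5, -1.4, 3.2]
gripper_width: 85.3
```

Run:
```python
from h import *
st(); fix(); swing()
```

```text
t 11.25 p [529.5  89.4  28.3] jig [-50.9  84.3] alpha 43.63 tilt [0.0001 0.0017] w 85.3 F [-4.49 -1.39  3.17] Fjig [-4.32 -1.85]
fix rx,ry [-0.07 -0.07]
R 99.2 bearing -64.3 alpha 43.63 bearing-alpha -107.97 F toward tool: x -4.2 y -2.1
step per row tool mm [3.27 1.13] rz 2.0
```

Emit:
move_arm(deltas=[{"x": 0.0038, "y": 0.0018, "z": -0.0005, "rx": -0.1, "ry": 0.05, "rz": 2, "gripper": -1}, {"x": 0.0038, "y": 0.0018, "z": -0.0005, "rx": -0.1, "ry": 0.1, "rz": 2, "gripper": -1}, {"x": 0.0038, "y": 0.0018, "z": -0.0005, "rx": -0.1, "ry": 0.1, "rz": 2, "gripper": -1}, {"x": 0.0038, "y": 0.0018, "z": 0, "rx": -0.1, "ry": 0.1, "rz": 2, "gripper": -1}, {"x": 0.0038, "y": 0.0018, "z": 0, "rx": -0.1, "ry": 0.1, "rz": 2, "gripper": -1}])

```text
clock: 11.75
position: [544.4, 95.1, 27.8]
ee_rot: [0.957, 0.289, -0.002, -0.001]
ft_force: [-6.8, 0.1, 5.2]
gripper_width: 85.2
```

Run:
```python
from h import *
st(); fix(); swing()
c=vision.read_camera('side');save(cv2.resize(c['color'][150:270,120:320],None,fx=4,fy=4),f'pics/s11.png')
c=vision.read_camera('top');save(cv2.resize(c['color'][85:260,165:345],None,fx=3.4,fy=3.4),f'pics/t11.png')
```

```text
t 11.75 p [544.4  95.1  27.8] jig [-36.7  91.5] alpha 33.58 tilt [-0.0041  0.0012] w 85.2 F [-6.83  0.08  5.23] Fjig [-6.8  -0.64]
fix rx,ry [-0.18  0.16]
R 99.2 bearing -73.6 alpha 33.58 bearing-alpha -107.14 F toward tool: x -5.7 y -3.9
step per row tool mm [3.29 1.08] rz 2.0
```

View pics/s11.png

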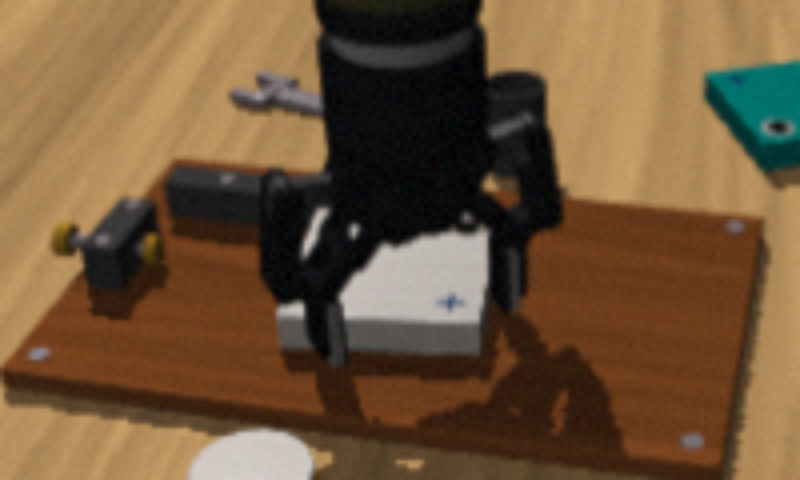

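View pics/t11.png

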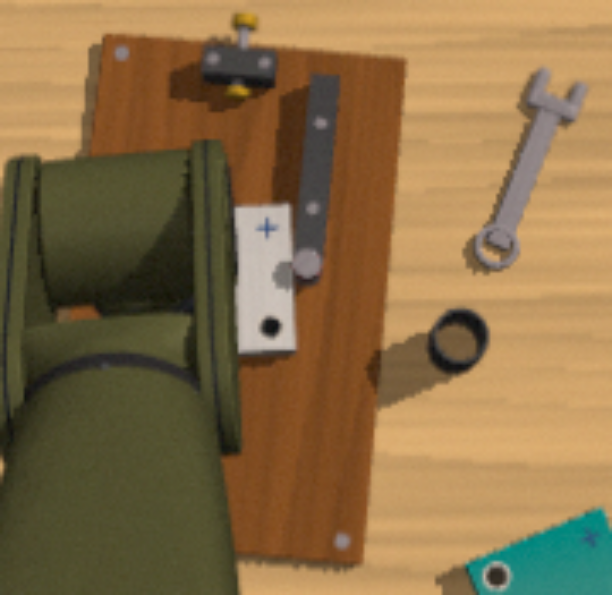

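The plate is now nearly parallel to the fence, with the cross at (266,228) and the hole at (270,327). I measure the angle and gap.

```bash
cat >> h.py <<'E'
def edge(rows=(148,185)):
    """right edge of plate (grey-white) in top view -> jig line; also cross/hole"""
    c=vision.read_camera('top'); hsv=cv2.cvtColor(c['color'],cv2.COLOR_RGB2HSV); g=c['color'].astype(float)
    # R-B difference & brightness: plate bright low-sat; subpixel crossing along rows
    v=g.sum(2)/3; pts=[]
    for r in range(*rows):
        row=v[r,236:262]; m=(hsv[r,236:262,1]<70)&(row>120)
        idx=np.nonzero(m)[0]
        if len(idx)==0: continue
        i=idx.max(); 
        if i+2>=len(row): continue
        a,b=row[i-1],row[i+2]; t=(a+b)/2
        for k in range(i-1,i+2):
            if row[k]>=t>row[k+1]: pts.append([236+k+(row[k]-t)/(row[k]-row[k+1]),r]); break
    pts=np.array(pts); w=tojig(onplane(c,pts,32)); 
    for _ in range(3):
        f=np.polyfit(w[:,0],w[:,1],1); res=w[:,1]-np.polyval(f,w[:,0]); w=w[abs(res)<max(1.0,1.5*res.std())]
    print('edge n',len(w),'x',w[:,0].min().round(1),w[:,0].max().round(1),'slope(rad)',f[0].round(4),'y at x=0',f[1].round(1),'at 30',np.polyval(f,30).round(1)); return w
E
python3 - <<'E'
from h import *
print(edge((148,186)).round(1)[::4])
c=vision.read_camera('top'); px=np.array([[266,228],[270,327],[312,74],[296,240],[339,75],[325,240]])/3.4+[165,85]-.4
w=tojig(onplane(c,px,32)); print(w.round(1))
E
```

```text
edge n 28 x -51.1 34.1 slope(rad) 0.1327 y at x=0 9.9 at 30 13.9
[[ 34.1  14.5]
 [ 24.7  13.2]
 [ 15.5  11.6]
 [-16.8   7.2]
 [-26.1   6.7]
 [-35.2   5.4]
 [-44.3   3.8]]
[[ 24.   29.9]
 [-43.1  20.6]
 [134.8   9.2]
 [ 17.6   9. ]
 [135.8  -9.3]
 [ 19.4 -10.5]]
```

The edge is tangent to the post with 7.6° left. I finish the turn.

Emit:
move_arm(deltas=[{"x": 0.0038, "y": 0.0016, "z": -0.001, "rx": -0.1, "ry": 0.15, "rz": 2, "gripper": -1}, {"x": 0.0038, "y": 0.0016, "z": -0.001, "rx": -0.1, "ry": 0.1, "rz": 2, "gripper": -1}, {"x": 0.0038, "y": 0.0016, "z": -0.0005, "rx": -0.1, "ry": 0.1, "rz": 2, "gripper": -1}])

```text
clock: 12.25
position: [554.4, 97.6, 28.0]
ee_rot: [0.971, 0.238, 0.0, -0.001]
ft_force: [-3.8, 1.2, 2.7]
gripper_width: 85.5
```

Run:
```python
from h import *
st(); fix(); swing(); edge((140,186))
```

```text
t 12.25 p [554.4  97.6  28. ] jig [-27.1  95. ] alpha 27.55 tilt [0.0002 0.0017] w 85.5 F [-3.76  1.23  2.7 ] Fjig [-3.87  0.83]
fix rx,ry [-0.08 -0.06]
R 99.3 bearing -79.5 alpha 27.55 bearing-alpha -107.04 F toward tool: x -2.8 y -2.8
step per row tool mm [3.3  1.07] rz 2.0
edge n 26 x -51.7 34.4 slope(rad) 0.0319 y at x=0 9.9 at 30 10.8
```

Emit:
move_arm(deltas=[{"x": -0.0006, "y": 0.0017, "z": 0, "rx": -0.1, "ry": 0, "rz": 1, "gripper": -1}, {"x": -0.0011, "y": 0.0017, "z": 0, "rx": -0.1, "ry": 0, "rz": 0.8, "gripper": -1}])

```text
clock: 12.5
position: [556.2, 97.7, 28.3]
ee_rot: [0.975, 0.223, 0.004, -0.003]
ft_force: [2.4, 15.2, -3.2]
gripper_width: 85.5
```

Run:
```python
from h import *
st(); fix(); edge((140,186))
```

```text
t 12.5 p [556.2  97.7  28.3] jig [-25.3  95.3] alpha 25.77 tilt [0.0074 0.007 ] w 85.5 F [ 2.4  15.19 -3.23] Fjig [ 0.8  15.36]
fix rx,ry [-0.18 -0.56]
edge n 27 x -51.7 34.4 slope(rad) 0.009 y at x=0 9.9 at 30 10.1
```

The fence press works and the stiffness is about 7 N/mm. Before pressing in earnest I slide the plate forward along the fence, because the post shares the load here.

Emit:
move_arm(deltas=[{"x": 0.002, "y": 0.0012, "z": 0, "rx": 0, "ry": -0.3, "rz": 0, "gripper": -1}, {"x": 0.0025, "y": 0.0018, "z": 0, "rx": 0, "ry": -0.2, "rz": 0, "gripper": -1}, {"x": 0.0025, "y": 0.0018, "z": 0, "rx": 0, "ry": 0, "rz": 0, "gripper": -1}])

```text
clock: 12.85
position: [562.1, 97.8, 27.3]
ee_rot: [0.975, 0.224, -0.003, -0.003]
ft_force: [-6.9, 2.2, 5.1]
gripper_width: 85.1
```

Run:
```python
from h import *
st(); fix(); edge((130,186))
```

```text
t 12.85 p [562.1  97.8  27.3] jig [-19.5  96. ] alpha 25.93 tilt [-0.0068  0.0048] w 85.1 F [-6.86  2.24  5.05] Fjig [-7.06  1.51]
fix rx,ry [-0.42  0.23]
edge n 29 x -49.5 46.2 slope(rad) 0.0083 y at x=0 10.1 at 30 10.3
```

Emit:
move_arm(deltas=[{"x": 0.0033, "y": 0.0024, "z": -0.001, "rx": -0.2, "ry": 0.15, "rz": 0, "gripper": -1}, {"x": 0.0033, "y": 0.0024, "z": -0.001, "rx": -0.2, "ry": 0.1, "rz": 0, "gripper": -1}, {"x": 0.0033, "y": 0.0024, "z": -0.0005, "rx": -0.1, "ry": 0.1, "rz": 0, "gripper": -1}, {"x": 0.0033, "y": 0.0024, "z": -0.0005, "rx": -0.1, "ry": 0.1, "rz": 0, "gripper": -1}])

```text
clock: 13.3
position: [573.7, 96.5, 27.4]
ee_rot: [0.975, 0.224, -0.003, -0.003]
ft_force: [-6.9, 3.1, 4.1]
gripper_width: 85.5
```

Run:
```python
from h import *
st(); fix(); edge((125,186))
```

```text
t 13.3 p [573.7  96.5  27.4] jig [-7.8 95.9] alpha 25.9 tilt [-0.0075  0.0035] w 85.5 F [-6.88  3.1   4.08] Fjig [-7.16  2.36]
fix rx,ry [-0.37  0.3 ]
edge n 29 x -37.9 58.2 slope(rad) 0.0073 y at x=0 10.0 at 30 10.2
```

Emit:
move_arm(deltas=[{"x": 0.0038, "y": 0.0026, "z": -0.001, "rx": -0.2, "ry": 0.15, "rz": 0, "gripper": -1}, {"x": 0.0038, "y": 0.0026, "z": -0.001, "rx": -0.2, "ry": 0.15, "rz": 0, "gripper": -1}, {"x": 0.0038, "y": 0.0026, "z": -0.0005, "rx": -0.1, "ry": 0.1, "rz": 0, "gripper": -1}, {"x": 0.0038, "y": 0.0026, "z": -0.0005, "rx": -0.1, "ry": 0.1, "rz": 0, "gripper": -1}, {"x": 0.0038, "y": 0.0026, "z": -0.0005, "rx": -0.1, "ry": 0.1, "rz": 0, "gripper": -1}])

```text
clock: 13.85
position: [592.5, 94.5, 27.6]
ee_rot: [0.975, 0.224, -0.002, -0.001]
ft_force: [-6.2, 3.4, 0.1]
gripper_width: 85.2
```

Run:
```python
from h import *
st(); fix(); edge((115,186))
c=vision.read_camera('side');save(cv2.resize(c['color'][150:270,120:320],None,fx=4,fy=4),f'pics/s12.png')
c=vision.read_camera('top');save(cv2.resize(c['color'][85:260,165:345],None,fx=3.4,fy=3.4),f'pics/t12.png')
```

```text
t 13.85 p [592.5  94.5  27.6] jig [11.1 95.9] alpha 25.92 tilt [-0.0045  0.0011] w 85.2 F [-6.17  3.36  0.08] Fjig [-6.48  2.7 ]
fix rx,ry [-0.17  0.2 ]
edge n 29 x -19.4 77.3 slope(rad) 0.0029 y at x=0 10.2 at 30 10.3
```

View pics/s12.png

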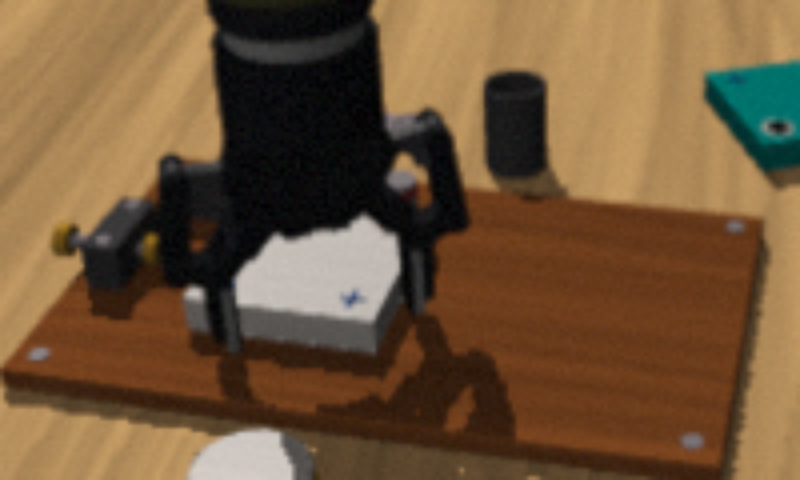

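View pics/t12.png

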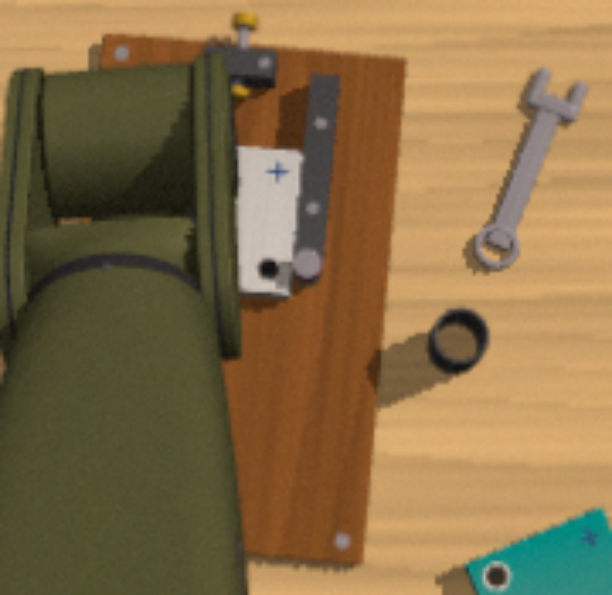

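The plate lies along the fence at x -20 to 79 mm, with the cross at (278,172) and the hole at (268,268). I slide it on, stopping short of the screw.

Emit:
move_arm(deltas=[{"x": 0.0038, "y": 0.0026, "z": -0.0005, "rx": -0.2, "ry": 0.15, "rz": 0, "gripper": -1}, {"x": 0.0038, "y": 0.0026, "z": -0.0005, "rx": -0.1, "ry": 0.1, "rz": 0, "gripper": -1}, {"x": 0.0038, "y": 0.0026, "z": -0.0005, "rx": -0.1, "ry": 0.1, "rz": 0, "gripper": -1}, {"x": 0.0038, "y": 0.0026, "z": -0.0005, "rx": -0.1, "ry": 0.1, "rz": 0, "gripper": -1}, {"x": 0.002, "y": 0.0014, "z": 0, "rx": 0, "ry": 0, "rz": 0, "gripper": -1}])

```text
clock: 14.5
position: [609.1, 92.8, 27.4]
ee_rot: [0.975, 0.224, -0.002, -0.0]
ft_force: [-6.9, 4.7, 3.4]
gripper_width: 85.6
```

Run:
```python
from h import *
st(); fix(); edge((115,186))
```

```text
t 14.5 p [609.1  92.8  27.4] jig [27.9 96. ] alpha 25.92 tilt [-0.0043 -0.0007] w 85.6 F [-6.87  4.73  3.36] Fjig [-7.33  3.99]
fix rx,ry [-0.07  0.24]
edge n 27 x 25.1 94.1 slope(rad) 0.1457 y at x=0 0.7 at 30 5.0
```

Emit:
move_arm(deltas=[{"x": -0.0006, "y": 0.001, "z": 0, "rx": 0, "ry": 0.1, "rz": 0, "gripper": -1}, {"x": -0.0008, "y": 0.0012, "z": 0, "rx": 0, "ry": 0, "rz": 0, "gripper": -1}])

```text
clock: 14.75
position: [609.2, 92.5, 27.6]
ee_rot: [0.975, 0.224, -0.0, -0.003]
ft_force: [-1.4, 10.2, -1.9]
gripper_width: 85.5
```

Run:
```python
from h import *
st(); fix()
```

```text
t 14.75 p [609.2  92.5  27.6] jig [28.  95.6] alpha 25.9 tilt [-0.0018  0.0048] w 85.5 F [-1.41 10.16 -1.85] Fjig [-2.46  9.95]
fix rx,ry [-0.29 -0.02]
```

Now 10 N is felt at the fence. I hold that for over 0.5 s at about 12 N.

Emit:
move_arm(deltas=[{"x": -0.0009, "y": 0.0014, "z": 0, "rx": 0, "ry": 0, "rz": 0, "gripper": -1}, {"x": -0.0009, "y": 0.0014, "z": 0, "rx": 0, "ry": 0, "rz": 0, "gripper": -1}, {"x": -0.0009, "y": 0.0014, "z": 0, "rx": 0, "ry": 0, "rz": 0, "gripper": -1}])

```text
clock: 15.05
position: [609.1, 92.3, 27.5]
ee_rot: [0.974, 0.225, 0.002, -0.006]
ft_force: [-0.5, 8.5, -1.1]
gripper_width: 85.6
```

Run:
```python
from h import *
st(); fix()
```

```text
t 15.05 p [609.1  92.3  27.5] jig [27.9 95.5] alpha 26.01 tilt [0.0007 0.0132] w 85.6 F [-0.51  8.52 -1.05] Fjig [-1.39  8.42]
fix rx,ry [-0.66 -0.37]
```

Emit:
move_arm(deltas=[{"x": -0.0009, "y": 0.0014, "z": 0, "rx": -0.25, "ry": -0.15, "rz": 0, "gripper": -1}, {"x": -0.0009, "y": 0.0014, "z": 0, "rx": -0.2, "ry": -0.15, "rz": 0, "gripper": -1}, {"x": -0.0009, "y": 0.0014, "z": 0, "rx": -0.2, "ry": -0.15, "rz": 0, "gripper": -1}])

```text
clock: 15.35
position: [609.2, 92.3, 27.5]
ee_rot: [0.974, 0.226, 0.002, -0.004]
ft_force: [-0.3, 9.5, -2.1]
gripper_width: 85.2
```

Run:
```python
from h import *
st(); fix()
```

```text
t 15.35 p [609.2  92.3  27.5] jig [27.9 95.5] alpha 26.09 tilt [0.0015 0.0078] w 85.2 F [-0.34  9.49 -2.11] Fjig [-1.33  9.41]
fix rx,ry [-0.37 -0.28]
```

Emit:
move_arm(deltas=[{"x": -0.0012, "y": 0.0018, "z": 0, "rx": -0.25, "ry": -0.2, "rz": 0, "gripper": -1}, {"x": -0.0012, "y": 0.0018, "z": 0, "rx": -0.25, "ry": -0.15, "rz": 0, "gripper": -1}])

```text
clock: 15.55
position: [609.1, 92.3, 27.4]
ee_rot: [0.974, 0.226, 0.002, -0.002]
ft_force: [-0.9, 11.0, -2.7]
gripper_width: 85.4
```

Run:
```python
from h import *
st(); fix()
```

```text
t 15.55 p [609.1  92.3  27.4] jig [27.9 95.4] alpha 26.1 tilt [0.0023 0.0047] w 85.4 F [-0.87 10.96 -2.75] Fjig [-2.01 10.81]
fix rx,ry [-0.18 -0.24]
```

Emit:
move_arm(deltas=[{"x": -0.0013, "y": 0.002, "z": 0, "rx": -0.25, "ry": -0.2, "rz": 0, "gripper": -1}, {"x": -0.0013, "y": 0.002, "z": 0, "rx": -0.25, "ry": -0.2, "rz": 0, "gripper": -1}, {"x": -0.0013, "y": 0.002, "z": 0, "rx": -0.25, "ry": -0.2, "rz": 0, "gripper": -1}, {"x": -0.0013, "y": 0.002, "z": 0, "rx": -0.25, "ry": -0.2, "rz": 0, "gripper": -1}])

```text
clock: 15.95
position: [609.1, 92.3, 27.4]
ee_rot: [0.974, 0.226, 0.001, 0.001]
ft_force: [-0.7, 12.4, -2.6]
gripper_width: 85.6
```

Run:
```python
from h import *
st(); fix()
c=vision.read_camera('top');save(cv2.resize(c['color'][85:260,165:345],None,fx=3.4,fy=3.4),f'pics/t13.png')
```

```text
t 15.95 p [609.1  92.3  27.4] jig [27.9 95.4] alpha 26.12 tilt [ 0.003  -0.0008] w 85.6 F [-0.73 12.37 -2.63] Fjig [-2.02 12.22]
fix rx,ry [ 0.12 -0.13]
```

View pics/t13.png

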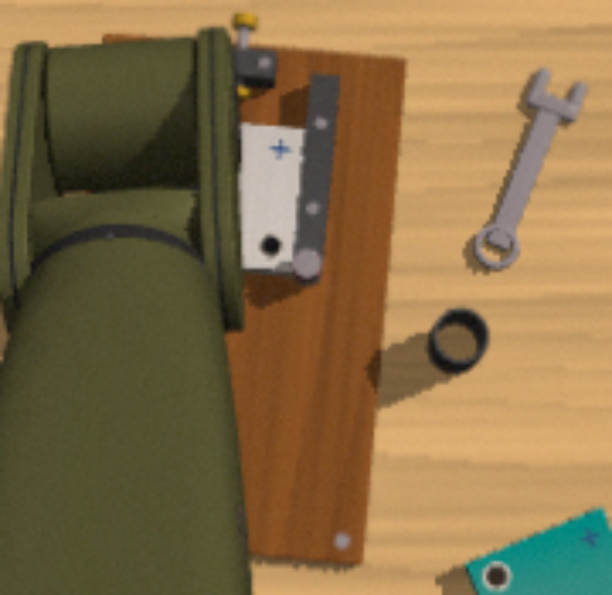

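The plate is flush on the fence in the top view, the hole at (270,245), with 12 N held. I slide a few mm further so it clears the post, then repeat the fence press there.

Emit:
move_arm(deltas=[{"x": 0.003, "y": 0.002, "z": -0.0005, "rx": 0, "ry": 0, "rz": 0, "gripper": -1}, {"x": 0.003, "y": 0.002, "z": -0.0005, "rx": -0.1, "ry": 0, "rz": 0, "gripper": -1}, {"x": 0.003, "y": 0.002, "z": -0.0005, "rx": -0.1, "ry": 0, "rz": 0, "gripper": -1}])

```text
clock: 16.3
position: [618.5, 91.7, 27.6]
ee_rot: [0.974, 0.227, 0.0, 0.002]
ft_force: [-2.9, 4.0, -2.6]
gripper_width: 85.6
```

Run:
```python
from h import *
st(); fix()
```

```text
t 16.3 p [618.5  91.7  27.6] jig [37.3 95.8] alpha 26.21 tilt [ 0.0015 -0.0038] w 85.6 F [-2.92  3.99 -2.63] Fjig [-3.32  3.66]
fix rx,ry [0.23 0.02]
```

Emit:
move_arm(deltas=[{"x": -0.0012, "y": 0.0018, "z": 0, "rx": 0, "ry": 0, "rz": 0, "gripper": -1}, {"x": -0.0012, "y": 0.0018, "z": 0, "rx": -0.2, "ry": -0.2, "rz": 0, "gripper": -1}, {"x": -0.0012, "y": 0.0018, "z": 0, "rx": -0.25, "ry": -0.2, "rz": 0, "gripper": -1}])

```text
clock: 16.6
position: [618.8, 91.1, 27.6]
ee_rot: [0.974, 0.227, 0.0, 0.001]
ft_force: [-1.4, 12.2, -2.5]
gripper_width: 85.3
```

Run:
```python
from h import *
st(); fix()
```

```text
t 16.6 p [618.8  91.1  27.6] jig [37.6 95.2] alpha 26.28 tilt [ 0.0012 -0.0025] w 85.3 F [-1.4  12.17 -2.48] Fjig [-2.66 11.95]
fix rx,ry [0.16 0.  ]
```

Emit:
move_arm(deltas=[{"x": -0.0012, "y": 0.0018, "z": 0, "rx": -0.2, "ry": -0.2, "rz": 0, "gripper": -1}, {"x": -0.0012, "y": 0.0018, "z": 0, "rx": -0.2, "ry": -0.2, "rz": 0, "gripper": -1}, {"x": -0.0012, "y": 0.0018, "z": 0, "rx": -0.2, "ry": -0.2, "rz": 0, "gripper": -1}, {"x": -0.0012, "y": 0.0018, "z": 0, "rx": -0.2, "ry": -0.2, "rz": 0, "gripper": -1}])

```text
clock: 17.0
position: [618.7, 91.0, 27.7]
ee_rot: [0.973, 0.229, -0.002, 0.003]
ft_force: [-2.9, 11.2, -2.9]
gripper_width: 85.7
```

Run:
```python
from h import *
st(); fix()
```

```text
t 17.0 p [618.7  91.   27.7] jig [37.6 95.2] alpha 26.44 tilt [-0.0016 -0.0066] w 85.7 F [-2.88 11.16 -2.89] Fjig [-4.03 10.8 ]
fix rx,ry [0.3  0.25]
```

Emit:
move_arm(deltas=[{"x": 0.0018, "y": 0.0013, "z": 0, "rx": 0.1, "ry": 0.1, "rz": 0.3, "gripper": -1}, {"x": 0.0017, "y": 0.0013, "z": 0, "rx": 0.1, "ry": 0.1, "rz": 0.2, "gripper": -1}, {"x": 0.0017, "y": 0.0013, "z": 0, "rx": 0, "ry": 0, "rz": 0, "gripper": -1}])

```text
clock: 17.3
position: [623.5, 91.6, 27.7]
ee_rot: [0.974, 0.225, -0.003, -0.001]
ft_force: [-5.4, 3.2, 1.4]
gripper_width: 85.6
```

Run:
```python
from h import *
st(); fix()
```

```text
t 17.3 p [623.5  91.6  27.7] jig [42.3 96.2] alpha 25.95 tilt [-0.0054  0.0006] w 85.6 F [-5.41  3.18  1.36] Fjig [-5.71  2.6 ]
fix rx,ry [-0.16  0.26]
```

Emit:
move_arm(deltas=[{"x": 0.0017, "y": 0.0013, "z": 0, "rx": -0.1, "ry": 0.1, "rz": 0, "gripper": -1}, {"x": 0.0017, "y": 0.0013, "z": 0, "rx": -0.1, "ry": 0.1, "rz": 0, "gripper": -1}])

```text
clock: 17.5
position: [626.9, 91.2, 27.7]
ee_rot: [0.975, 0.224, -0.002, -0.001]
ft_force: [-7.0, 4.5, 1.5]
gripper_width: 85.8
```

Run:
```python
from h import *
st(); fix()
```

```text
t 17.5 p [626.9  91.2  27.7] jig [45.7 96.2] alpha 25.9 tilt [-0.0041  0.0005] w 85.8 F [-7.04  4.53  1.52] Fjig [-7.47  3.77]
fix rx,ry [-0.13  0.2 ]
```

Emit:
move_arm(deltas=[{"x": 0.0017, "y": 0.0013, "z": 0, "rx": -0.1, "ry": 0.1, "rz": 0, "gripper": -1}, {"x": 0.0016, "y": 0.0012, "z": 0, "rx": 0, "ry": 0.1, "rz": 0, "gripper": -1}])

```text
clock: 17.7
position: [629.8, 91.0, 27.7]
ee_rot: [0.975, 0.224, -0.002, -0.001]
ft_force: [-5.4, 4.3, 1.4]
gripper_width: 85.4
```

Run:
```python
from h import *
st(); fix()
c=vision.read_camera('side');save(cv2.resize(c['color'][150:270,120:320],None,fx=4,fy=4),f'pics/s14.png')
```

```text
t 17.7 p [629.8  91.   27.7] jig [48.6 96.3] alpha 25.85 tilt [-0.0043  0.002 ] w 85.4 F [-5.42  4.27  1.37] Fjig [-5.84  3.68]
fix rx,ry [-0.21  0.17]
```

View pics/s14.png

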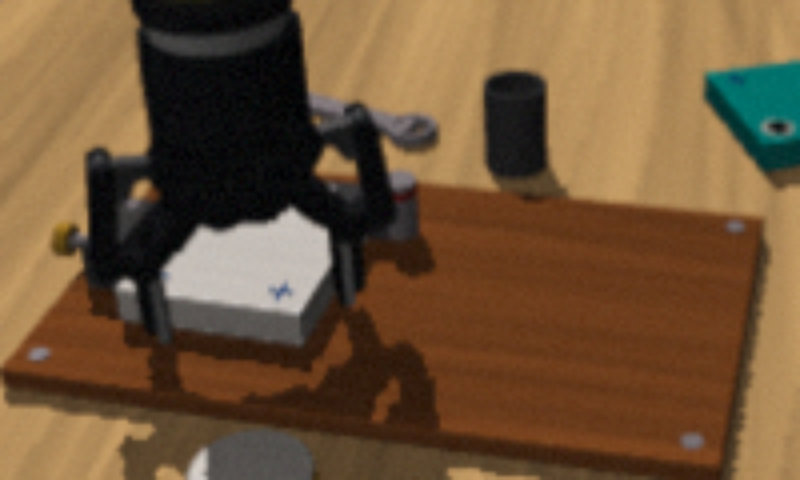

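The plate's front edge, crop x≈120, is close to the stop, but no contact is felt yet. I keep feeling forward.

Emit:
move_arm(deltas=[{"x": 0.0016, "y": 0.0012, "z": 0, "rx": -0.1, "ry": 0.1, "rz": 0, "gripper": -1}, {"x": 0.0016, "y": 0.0012, "z": 0, "rx": -0.1, "ry": 0.1, "rz": 0, "gripper": -1}])

```text
clock: 17.95
position: [630.1, 91.0, 27.4]
ee_rot: [0.975, 0.223, -0.005, -0.002]
ft_force: [-11.8, 4.3, 6.1]
gripper_width: 85.7
```

Run:
```python
from h import *
st(); fix()
```

```text
t 17.95 p [630.1  91.   27.4] jig [48.9 96.3] alpha 25.77 tilt [-0.0113  0.0024] w 85.7 F [-11.84   4.31   6.15] Fjig [-12.22   3.05]
fix rx,ry [-0.4   0.53]
```

It has met the screw, with 12 N felt. I hold.

Emit:
move_arm(deltas=[{"x": 0.0016, "y": 0.0012, "z": -0.0005, "rx": -0.1, "ry": 0.15, "rz": 0, "gripper": -1}, {"x": 0.0016, "y": 0.0012, "z": -0.0005, "rx": -0.1, "ry": 0.15, "rz": 0, "gripper": -1}])

```text
clock: 18.15
position: [630.1, 91.0, 27.4]
ee_rot: [0.975, 0.222, -0.008, -0.003]
ft_force: [-9.5, 4.4, 2.1]
gripper_width: 85.6
```

Run:
```python
from h import *
st(); fix()
```

```text
t 18.15 p [630.1  91.   27.4] jig [48.9 96.3] alpha 25.71 tilt [-0.0163  0.0033] w 85.6 F [-9.55  4.44  2.08] Fjig [-9.96  3.41]
fix rx,ry [-0.57  0.76]
```

Emit:
move_arm(deltas=[{"x": 0.002, "y": 0.0015, "z": 0, "rx": -0.2, "ry": 0.3, "rz": 0, "gripper": -1}, {"x": 0.002, "y": 0.0015, "z": 0, "rx": -0.2, "ry": 0.3, "rz": 0, "gripper": -1}])

```text
clock: 18.35
position: [630.3, 91.0, 27.2]
ee_rot: [0.975, 0.222, -0.008, -0.004]
ft_force: [-13.4, 4.2, 8.0]
gripper_width: 85.4
```

Run:
```python
from h import *
st(); fix()
```

```text
t 18.35 p [630.3  91.   27.2] jig [49.1 96.3] alpha 25.65 tilt [-0.0181  0.0033] w 85.4 F [-13.44   4.2    7.98] Fjig [-13.8    2.77]
fix rx,ry [-0.62  0.85]
```

Emit:
move_arm(deltas=[{"x": 0.0018, "y": 0.0013, "z": -0.0003, "rx": -0.25, "ry": 0.35, "rz": 0, "gripper": -1}, {"x": 0.0018, "y": 0.0013, "z": 0, "rx": -0.25, "ry": 0.35, "rz": 0, "gripper": -1}, {"x": 0.0018, "y": 0.0013, "z": 0, "rx": -0.25, "ry": 0.35, "rz": 0, "gripper": -1}, {"x": 0.0018, "y": 0.0013, "z": 0, "rx": -0.25, "ry": 0.35, "rz": 0, "gripper": -1}])

```text
clock: 18.75
position: [630.2, 91.0, 27.1]
ee_rot: [0.975, 0.222, -0.007, -0.002]
ft_force: [-11.6, 4.7, 6.8]
gripper_width: 85.8
```

Run:
```python
from h import *
st(); fix()
c=vision.read_camera('top');save(cv2.resize(c['color'][85:260,165:345],None,fx=3.4,fy=3.4),f'pics/t15.png')
```

```text
t 18.75 p [630.2  91.   27.1] jig [49.  96.3] alpha 25.61 tilt [-0.0143  0.0006] w 85.8 F [-11.63   4.67   6.84] Fjig [-12.05   3.43]
fix rx,ry [-0.38  0.72]
```

View pics/t15.png

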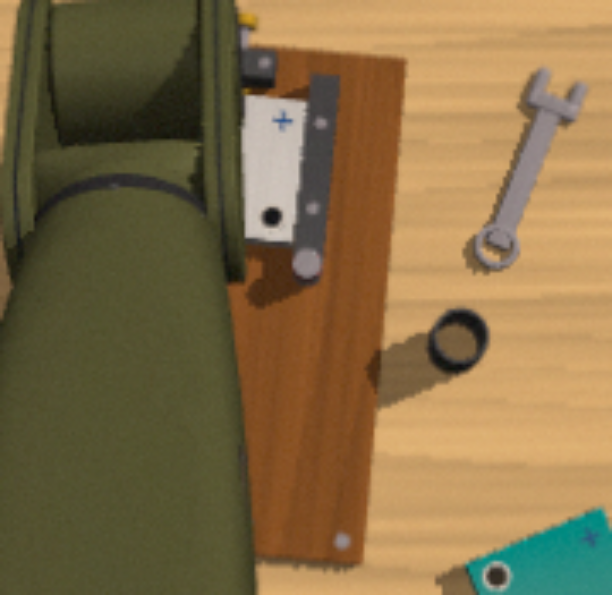

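Fz of +7 N means the fingers press down on the plate and raise its board friction. I relieve that while pressing again, so that more of the push reaches the screw.

Emit:
move_arm(deltas=[{"x": 0.0016, "y": 0.0012, "z": -0.0012, "rx": -0.2, "ry": 0.3, "rz": 0, "gripper": -1}, {"x": 0.0018, "y": 0.0013, "z": -0.0012, "rx": -0.2, "ry": 0.3, "rz": 0, "gripper": -1}])

```text
clock: 19.0
position: [630.1, 91.0, 27.3]
ee_rot: [0.975, 0.222, -0.006, -0.001]
ft_force: [-6.6, 5.1, -2.4]
gripper_width: 85.2
```

Run:
```python
from h import *
st(); fix()
```

```text
t 19.0 p [630.1  91.   27.3] jig [48.9 96.3] alpha 25.61 tilt [-0.0127  0.0002] w 85.2 F [-6.56  5.07 -2.36] Fjig [-7.05  4.36]
fix rx,ry [-0.32  0.65]
```

Emit:
move_arm(deltas=[{"x": 0.0026, "y": 0.0019, "z": -0.001, "rx": -0.25, "ry": 0.4, "rz": 0, "gripper": -1}, {"x": 0.0027, "y": 0.002, "z": -0.001, "rx": -0.25, "ry": 0.4, "rz": 0, "gripper": -1}])

```text
clock: 19.2
position: [630.3, 91.0, 27.2]
ee_rot: [0.975, 0.221, -0.007, -0.002]
ft_force: [-13.8, 6.2, 5.6]
gripper_width: 85.3
```

Run:
```python
from h import *
st(); fix()
```

```text
t 19.2 p [630.3  91.   27.2] jig [49.2 96.3] alpha 25.58 tilt [-0.014   0.0003] w 85.3 F [-13.83   6.17   5.64] Fjig [-14.39   4.69]
fix rx,ry [-0.36  0.72]
```

Emit:
move_arm(deltas=[{"x": 0.0027, "y": 0.002, "z": -0.0018, "rx": -0.2, "ry": 0.35, "rz": 0, "gripper": -1}, {"x": 0.0028, "y": 0.002, "z": -0.0018, "rx": -0.2, "ry": 0.35, "rz": 0, "gripper": -1}])

```text
clock: 19.4
position: [630.3, 91.0, 27.3]
ee_rot: [0.975, 0.221, -0.008, -0.003]
ft_force: [-10.6, 5.4, -0.1]
gripper_width: 85.4
```

Run:
```python
from h import *
st(); fix()
```

```text
t 19.4 p [630.3  91.   27.3] jig [49.1 96.4] alpha 25.56 tilt [-0.0176  0.0014] w 85.4 F [-10.65   5.42  -0.14] Fjig [-11.16   4.28]
fix rx,ry [-0.51  0.87]
```

Emit:
move_arm(deltas=[{"x": 0.003, "y": 0.0022, "z": -0.0018, "rx": -0.3, "ry": 0.45, "rz": 0, "gripper": -1}, {"x": 0.003, "y": 0.0022, "z": -0.0018, "rx": -0.3, "ry": 0.45, "rz": 0, "gripper": -1}])

```text
clock: 19.6
position: [630.4, 91.0, 27.2]
ee_rot: [0.975, 0.221, -0.009, -0.003]
ft_force: [-12.8, 5.4, 2.0]
gripper_width: 85.7
```

Run:
```python
from h import *
st(); fix()
```

```text
t 19.6 p [630.4  91.   27.2] jig [49.2 96.4] alpha 25.53 tilt [-0.0182  0.0012] w 85.7 F [-12.81   5.41   2.04] Fjig [-13.3    4.04]
fix rx,ry [-0.51  0.91]
```

Emit:
move_arm(deltas=[{"x": 0.003, "y": 0.0022, "z": -0.002, "rx": -0.3, "ry": 0.5, "rz": 0, "gripper": -1}, {"x": 0.003, "y": 0.0022, "z": -0.002, "rx": -0.3, "ry": 0.5, "rz": 0, "gripper": -1}, {"x": 0.003, "y": 0.0022, "z": -0.002, "rx": -0.3, "ry": 0.5, "rz": 0, "gripper": -1}, {"x": 0.003, "y": 0.0022, "z": -0.002, "rx": -0.3, "ry": 0.5, "rz": 0, "gripper": -1}])

```text
clock: 20.0
position: [630.4, 91.0, 27.3]
ee_rot: [0.975, 0.221, -0.007, -0.003]
ft_force: [-11.2, 4.9, -0.2]
gripper_width: 85.1
```

Run:
```python
from h import *
st(); fix()
```

```text
t 20.0 p [630.4  91.   27.3] jig [49.2 96.4] alpha 25.51 tilt [-0.0157  0.0019] w 85.1 F [-11.23   4.94  -0.22] Fjig [-11.68   3.74]
fix rx,ry [-0.49  0.77]
```

Emit:
move_arm(deltas=[{"x": 0.0034, "y": 0.0025, "z": -0.002, "rx": -0.3, "ry": 0.5, "rz": 0, "gripper": -1}, {"x": 0.0034, "y": 0.0025, "z": -0.002, "rx": -0.3, "ry": 0.5, "rz": 0, "gripper": -1}, {"x": 0.0034, "y": 0.0025, "z": -0.002, "rx": -0.3, "ry": 0.5, "rz": 0, "gripper": -1}, {"x": 0.0034, "y": 0.0025, "z": -0.002, "rx": -0.3, "ry": 0.5, "rz": 0, "gripper": -1}])

```text
clock: 20.4
position: [630.4, 91.0, 27.3]
ee_rot: [0.975, 0.221, -0.009, -0.004]
ft_force: [-13.5, 5.9, 1.3]
gripper_width: 85.7
```

Run:
```python
from h import *
st(); fix()
```

```text
t 20.4 p [630.4  91.   27.3] jig [49.2 96.4] alpha 25.49 tilt [-0.019  0.003] w 85.7 F [-13.5    5.88   1.31] Fjig [-14.04   4.44]
fix rx,ry [-0.63  0.91]
```

Contact at the stop has held at 12–14 N with Fz near 0. Now I relax with zero rows and then back off diagonally.

Emit:
move_arm(deltas=[{"x": 0.001, "y": 0.0008, "z": 0, "rx": 0, "ry": 0, "rz": 0, "gripper": -1}, {"x": 0, "y": 0, "z": 0, "rx": 0, "ry": 0, "rz": 0, "gripper": -1}])

```text
clock: 20.6
position: [630.0, 91.2, 27.2]
ee_rot: [0.975, 0.221, -0.011, -0.004]
ft_force: [-3.0, 1.6, -0.3]
gripper_width: 85.7
```

Run:
```python
from h import *
st(); fix()
```

```text
t 20.6 p [630.   91.2  27.2] jig [48.8 96.5] alpha 25.55 tilt [-0.0234  0.0034] w 85.7 F [-3.01  1.59 -0.27] Fjig [-3.16  1.26]
fix rx,ry [-0.75  1.12]
```

Emit:
move_arm(deltas=[{"x": 0, "y": -0.001, "z": 0, "rx": 0, "ry": 0, "rz": 0, "gripper": -1}, {"x": 0, "y": -0.003, "z": 0, "rx": 0, "ry": 0, "rz": 0, "gripper": -1}, {"x": 0, "y": -0.01, "z": 0, "rx": 0, "ry": 0, "rz": 0, "gripper": -1}, {"x": 0, "y": -0.015, "z": 0, "rx": 0, "ry": 0, "rz": 0, "gripper": -1}])

```text
clock: 21.0
position: [621.4, 115.4, 29.7]
ee_rot: [0.976, 0.22, -0.007, -0.002]
ft_force: [0.1, 0.7, -1.1]
gripper_width: 85.7
```

Run:
```python
from h import *
st(); fix()
```

```text
t 21.0 p [621.4 115.4  29.7] jig [ 37.7 119.7] alpha 25.39 tilt [-0.0143  0.0008] w 85.7 F [ 0.08  0.71 -1.08] Fjig [0.01 0.71]
fix rx,ry [-0.39  0.72]
```

Emit:
move_arm(deltas=[{"x": 0, "y": 0, "z": -0.04, "rx": -0.3, "ry": 0.5, "rz": 0, "gripper": -1}, {"x": 0, "y": 0, "z": -0.05, "rx": 0, "ry": 0, "rz": 0, "gripper": -1}, {"x": -0.03, "y": -0.015, "z": -0.03, "rx": 0, "ry": 0, "rz": 0, "gripper": -1}, {"x": -0.045, "y": -0.021, "z": 0, "rx": 0, "ry": 0, "rz": 0, "gripper": -1}, {"x": -0.045, "y": -0.021, "z": 0, "rx": 0, "ry": 0, "rz": 0, "gripper": -1}, {"x": -0.045, "y": -0.021, "z": 0, "rx": 0, "ry": 0, "rz": 0, "gripper": -1}, {"x": -0.03, "y": -0.014, "z": 0, "rx": 0, "ry": 0, "rz": 0, "gripper": -1}, {"x": 0, "y": 0, "z": 0, "rx": 0, "ry": 0, "rz": 0, "gripper": -1}])

```text
clock: 21.8
position: [400.9, 121.9, 157.8]
ee_rot: [0.975, 0.223, 0.006, 0.0]
ft_force: [0.1, -0.3, -0.6]
gripper_width: 85.4
```

Run:
```python
from h import *
st(); fix()
for n in ['side','top']:
  c=vision.read_camera(n); save(c['color'],f'pics/{n}16.png')
  if n=='side': save(cv2.resize(c['color'][150:270,120:320],None,fx=4,fy=4),f'pics/s16.png')
  else: save(cv2.resize(c['color'][85:260,165:345],None,fx=3.4,fy=3.4),f'pics/t16.png')
```

```text
t 21.8 p [400.9 121.9 157.8] jig [-182.3  103.1] alpha 25.73 tilt [0.0109 0.0021] w 85.4 F [ 0.09 -0.29 -0.59] Fjig [ 0.12 -0.28]
fix rx,ry [ 0.16 -0.62]
```

View pics/s16.png

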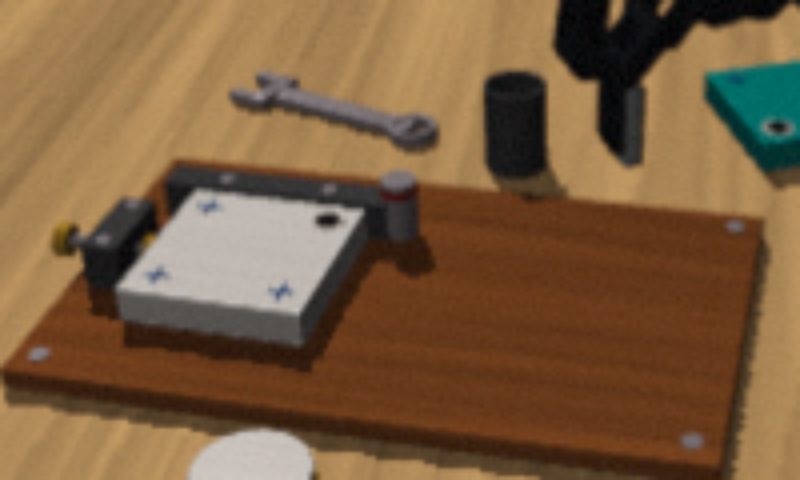

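View pics/t16.png

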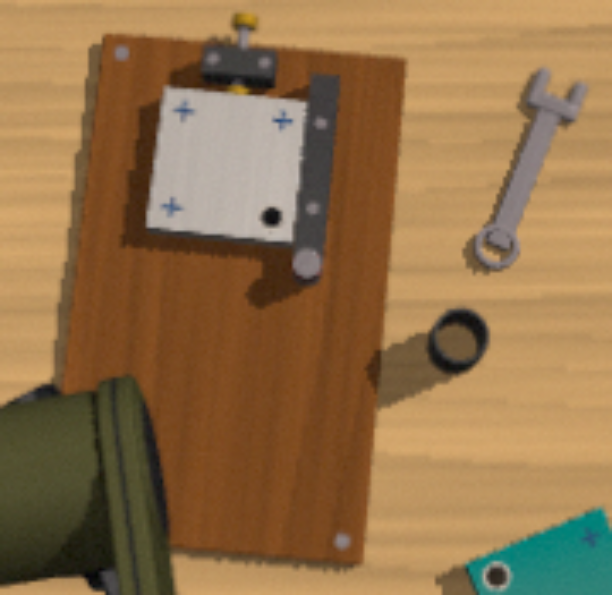

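Both views show the plate against the fence and the screw, with the hole in the near right corner at (271,216). I check the numbers.

Run:
```python
from h import *
c=vision.read_camera('top'); hsv=cv2.cvtColor(c['color'],cv2.COLOR_RGB2HSV)
m=((hsv[:,:,1]<60)&(hsv[:,:,2]>130)).astype(np.uint8); m2=np.zeros_like(m); m2[105:158,205:257]=m[105:158,205:257]
m2=cv2.morphologyEx(m2,cv2.MORPH_CLOSE,np.ones((5,5)))
k=max(cv2.findContours(m2,cv2.RETR_EXTERNAL,cv2.CHAIN_APPROX_NONE)[0],key=cv2.contourArea)[:,0].astype(float)
w=tojig(onplane(c,k,32)); r=cv2.minAreaRect(w.astype(np.float32)); print('plate jig',r)
px=np.array([[183,110],[282,121],[171,206],[271,216]])/3.4+[165,85]-.4
q=tojig(onplane(c,px,32)); print(q.round(1),q.mean(0).round(1)); 
for a,b in((0,1),(2,3)): print('x axis vs -y', np.arctan2((q[b]-q[a])[0],-(q[b]-q[a])[1]).round(3))
for a,b in((2,0),(3,1)): print('y axis vs x', np.arctan2((q[b]-q[a])[1],(q[b]-q[a])[0]).round(3))
s=vision.read_camera('side'); px=np.array([[209,206],[157,273],[281,291],[328,219]])/4+[120,150]-.4
w=onplane(s,px,32)[:,:2]; print('side',tojig(w).round(1),tojig(w).mean(0).round(1), np.arctan2(*(tojig(w)[0]-tojig(w)[3])[::-1]).round(3),np.arctan2(*(tojig(w)[1]-tojig(w)[2])[::-1]).round(3))
```

```text
plate jig ((66.35033416748047, 55.60675811767578), (109.70149230957031, 99.64311218261719), 89.27751159667969)
[[101.2  94.8]
 [ 99.5  26.4]
 [ 33.3  95.5]
 [ 32.6  27.4]] [66.7 61. ]
x axis vs -y -0.025
x axis vs -y -0.011
y axis vs x -0.011
y axis vs x -0.014
side [[104.9  22. ]
 [105.3  89.1]
 [ 36.7  91.5]
 [ 35.9  21.9]] [70.7 56.1] 0.001 -0.035
```

Run:
```python
from h import *
for n in range(2):
    c=vision.read_camera('top'); sc=c['color'].astype(float)
    def fit(pts,z,lab,axis):
        w=tojig(onplane(c,np.array(pts),z)); a,b=(w[:,0],w[:,1]) if axis==0 else (w[:,1],w[:,0])
        for _ in range(4):
            f=np.polyfit(a,b,1); r=b-np.polyval(f,a); k=abs(r)<max(.6,2*r.std()); a,b=a[k],b[k]
        print(lab,'n',len(a),'slope',f[0].round(4),'mean',b.mean().round(2),'sd',r.std().round(2))
    v=sc[:,:,2]  # blue: plate high vs wood low
    def cross(line,i0,t): # last subpixel crossing
        d=line-t; s=np.nonzero(np.sign(d[1:])!=np.sign(d[:-1]))[0]
        return [i0+i+d[i]/(d[i]-d[i+1]) for i in s]
    L=[[cross(v[r,203:222],203,95)[0],r] for r in range(115,150) if cross(v[r,203:222],203,95)]
    Rr=[[cross(v[r,240:262],240,100)[-1],r] for r in range(117,152) if cross(v[r,240:262],240,100)]
    T=[[q,cross(v[102:118,q],102,110)[-1]] for q in list(range(216,230))+list(range(242,252)) if cross(v[102:118,q],102,110)]
    fit(L,32,'plate left',0); fit(Rr,32,'plate right',0); fit(T,32,'plate far',1)
    g=sc[:,:,0]-sc[:,:,2]; gg=sc[:,:,1]
    BR=[[cross(gg[r,270:295],270,(np.median(gg[r,270:274])+np.median(gg[r,288:294]))/2)[0],r] for r in list(range(106,158))+list(range(210,250))]
    fit(BR,12,'board right',0)
    FR=[[cross(sc[r,255:270,0],255,(sc[r,258]+0).min()*0+75)[-1],r] for r in range(112,150) if cross(sc[r,255:270,0],255,75)]
    fit(FR,34,'fence right',0)
```

```text
plate left n 35 slope -0.0144 mean 110.7 sd 0.29
plate right n 27 slope -0.0042 mean 10.52 sd 0.48
plate far n 24 slope 0.0151 mean 115.9 sd 0.29
board right n 86 slope 0.0024 mean -55.15 sd 0.26
fence right n 38 slope -0.0 mean -9.33 sd 0.4
plate left n 35 slope -0.0144 mean 110.7 sd 0.29
plate right n 26 slope -0.0015 mean 10.57 sd 0.43
plate far n 23 slope 0.0158 mean 115.91 sd 0.28
board right n 85 slope 0.0023 mean -55.15 sd 0.27
fence right n 37 slope 0.0023 mean -9.21 sd 0.39
```

The left and far edges agree that the plate sits about 0.015 rad clockwise. That is inside the 0.02 limit but too close to it. I'll square it with a second press: finger A nearer the post end of the left edge, finger B nearer the fence, and the jaws narrowed to about 72 mm.

Run:
```python
from h import *
st(); fix(); plan([593.4,100.9,110],47.35,5)
```

```text
t 22.1 p [405.4 121.4 158.7] jig [-177.7  103.1] alpha 25.62 tilt [0.0109 0.0019] w 85.5 F [ 1.3  -0.64  0.2 ] Fjig [ 1.36 -0.5 ]
fix rx,ry [ 0.17 -0.61]
0 x 0.032 y 0.020 z 0.010 rz -4.35
1 x 0.031 y 0.022 z 0.010 rz -4.35
2 x 0.029 y 0.025 z 0.010 rz -4.35
3 x 0.027 y 0.027 z 0.010 rz -4.35
4 x 0.025 y 0.029 z 0.010 rz -4.35
```

Emit:
move_arm(deltas=[{"x": 0.032, "y": 0.02, "z": 0.01, "rx": 0.1, "ry": -0.5, "rz": -4.35, "gripper": -0.7}, {"x": 0.031, "y": 0.022, "z": 0.01, "rx": 0, "ry": 0, "rz": -4.35, "gripper": -0.7}, {"x": 0.029, "y": 0.025, "z": 0.01, "rx": 0, "ry": 0, "rz": -4.35, "gripper": -0.7}, {"x": 0.027, "y": 0.027, "z": 0.01, "rx": 0, "ry": 0, "rz": -4.35, "gripper": -0.7}, {"x": 0.02, "y": 0.02, "z": 0.01, "rx": 0, "ry": 0, "rz": -4.35, "gripper": -0.7}, {"x": 0, "y": 0, "z": 0, "rx": 0, "ry": 0, "rz": 0, "gripper": -0.7}])

```text
clock: 22.7
position: [598.5, 103.6, 105.9]
ee_rot: [0.913, 0.408, 0.002, 0.001]
ft_force: [-0.0, -0.1, 0.4]
gripper_width: 72.4
```

Run:
```python
from h import *
st(); fix(); delta([593.4,100.9,60],47.35)
```

```text
t 22.7 p [598.5 103.6 105.9] jig [ 16.1 105.6] alpha 48.13 tilt [ 0.0041 -0.0003] w 72.4 F [-0.04 -0.05  0.36] Fjig [-0.04 -0.06]
fix rx,ry [ 0.18 -0.14]
tool delta mm [-5.5 -2.1 45.9] rz deg 0.78
```

Emit:
move_arm(deltas=[{"x": -0.005, "y": -0.002, "z": 0.02, "rx": 0.2, "ry": -0.15, "rz": 0.8, "gripper": -0.7}, {"x": 0, "y": 0, "z": 0.025, "rx": 0, "ry": 0, "rz": 0, "gripper": -0.7}, {"x": 0, "y": 0, "z": 0, "rx": 0, "ry": 0, "rz": 0, "gripper": -0.7}, {"x": 0, "y": 0, "z": 0, "rx": 0, "ry": 0, "rz": 0, "gripper": -0.7}])

```text
clock: 23.1
position: [596.0, 100.6, 58.6]
ee_rot: [0.917, 0.399, -0.001, -0.001]
ft_force: [0.3, 0.3, 0.5]
gripper_width: 72.5
```

Run:
```python
from h import *
st(); fix(); delta([593.4,100.9,33],47.35)
c=vision.read_camera('side');save(cv2.resize(c['color'][150:270,120:320],None,fx=4,fy=4),f'pics/s17.png')
```

```text
t 23.1 p [596.  100.6  58.6] jig [ 14.  102.3] alpha 47.02 tilt [-0.003   0.0001] w 72.5 F [0.35 0.34 0.46] Fjig [0.31 0.37]
fix rx,ry [-0.13  0.11]
tool delta mm [-1.5 -2.1 25.6] rz deg -0.33
```

View pics/s17.png

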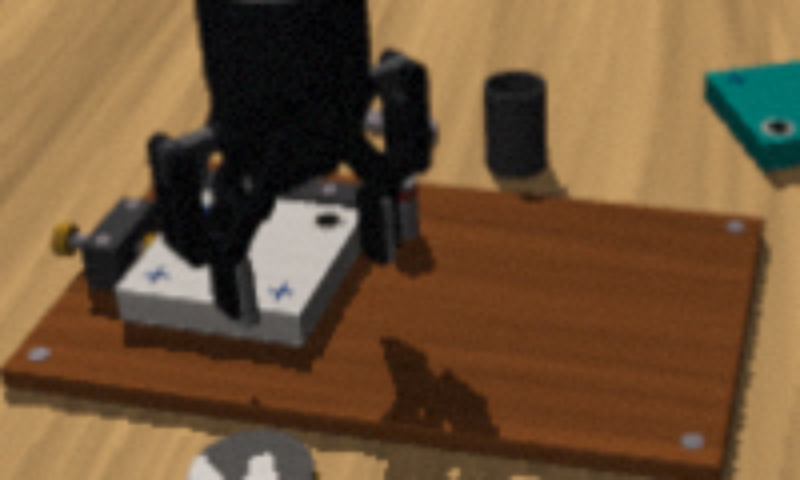

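Emit:
move_arm(deltas=[{"x": -0.001, "y": -0.002, "z": 0.015, "rx": -0.1, "ry": 0.1, "rz": -0.3, "gripper": -0.7}, {"x": 0, "y": 0, "z": 0.01, "rx": 0, "ry": 0, "rz": 0, "gripper": -0.7}, {"x": 0, "y": 0.004, "z": 0, "rx": 0, "ry": 0, "rz": 0, "gripper": -0.7}, {"x": 0, "y": 0.005, "z": 0, "rx": 0, "ry": 0, "rz": 0, "gripper": -0.7}])

```text
clock: 23.55
position: [601.3, 95.6, 34.6]
ee_rot: [0.916, 0.402, 0.002, 0.0]
ft_force: [0.9, 0.4, -0.0]
gripper_width: 72.6
```

Run:
```python
from h import *
st(); fix(); 
t=fromjig([[31.5,87.5]])[0]; delta([*t,32],47.35)
```

```text
t 23.55 p [601.3  95.6  34.6] jig [19.8 97.9] alpha 47.4 tilt [0.0037 0.0005] w 72.6 F [ 0.94  0.45 -0.02] Fjig [0.89 0.54]
fix rx,ry [ 0.13 -0.16]
tool delta mm [-1.4 15.6  2.7] rz deg 0.05
```

Emit:
move_arm(deltas=[{"x": -0.001, "y": 0.004, "z": 0.002, "rx": 0, "ry": 0, "rz": 0, "gripper": -0.7}, {"x": 0, "y": 0.003, "z": 0, "rx": 0, "ry": 0, "rz": 0, "gripper": -0.7}, {"x": 0, "y": 0.001, "z": 0, "rx": 0, "ry": 0, "rz": 0, "gripper": -0.7}])

```text
clock: 23.85
position: [608.4, 88.3, 33.6]
ee_rot: [0.916, 0.402, 0.003, 0.001]
ft_force: [0.3, 0.5, 0.3]
gripper_width: 72.7
```

Run:
```python
from h import *
st(); fix(); 
t=fromjig([[31.5,87.5]])[0]; delta([*t,32],47.35)
```

```text
t 23.85 p [608.4  88.3  33.6] jig [27.6 91.4] alpha 47.35 tilt [0.0058 0.0005] w 72.7 F [0.33 0.46 0.34] Fjig [0.28 0.49]
fix rx,ry [ 0.23 -0.25]
tool delta mm [-0.8  5.4  1.6] rz deg 0.0
```

Now press toward jig -y only, so finger A touches first.

Emit:
move_arm(deltas=[{"x": -0.0016, "y": 0.0012, "z": 0, "rx": 0, "ry": 0, "rz": 0, "gripper": -0.7}, {"x": -0.0016, "y": 0.0012, "z": 0, "rx": 0, "ry": 0, "rz": 0, "gripper": -0.7}])

```text
clock: 24.05
position: [608.5, 84.2, 34.1]
ee_rot: [0.916, 0.401, 0.003, 0.001]
ft_force: [-1.2, 4.6, -1.3]
gripper_width: 72.9
```

Run:
```python
from h import *
st(); fix()
```

```text
t 24.05 p [608.5  84.2  34.1] jig [28.2 87.3] alpha 47.34 tilt [0.0066 0.001 ] w 72.9 F [-1.24  4.59 -1.33] Fjig [-1.72  4.44]
fix rx,ry [ 0.24 -0.3 ]
```

Emit:
move_arm(deltas=[{"x": -0.0014, "y": 0.001, "z": 0, "rx": 0, "ry": -0.1, "rz": 0, "gripper": -0.7}, {"x": -0.0014, "y": 0.001, "z": 0, "rx": 0, "ry": -0.1, "rz": 0, "gripper": -0.7}])

```text
clock: 24.25
position: [607.4, 83.4, 34.0]
ee_rot: [0.916, 0.401, 0.002, -0.001]
ft_force: [-0.3, 7.8, -0.2]
gripper_width: 72.9
```

Run:
```python
from h import *
st(); fix()
```

```text
t 24.25 p [607.4  83.4  34. ] jig [27.1 86.4] alpha 47.33 tilt [0.003 0.004] w 72.9 F [-0.31  7.82 -0.21] Fjig [-1.13  7.75]
fix rx,ry [-0.03 -0.28]
```

Emit:
move_arm(deltas=[{"x": -0.0017, "y": 0.0015, "z": 0, "rx": -0.1, "ry": -0.2, "rz": 0, "gripper": -0.7}, {"x": -0.0017, "y": 0.0015, "z": 0, "rx": -0.15, "ry": -0.2, "rz": 0, "gripper": -0.7}, {"x": -0.0017, "y": 0.0015, "z": 0, "rx": -0.15, "ry": -0.2, "rz": 0, "gripper": -0.7}])

```text
clock: 24.55
position: [607.0, 83.1, 34.2]
ee_rot: [0.916, 0.402, 0.002, -0.001]
ft_force: [1.4, 9.7, -1.7]
gripper_width: 72.2
```

Run:
```python
from h import *
st(); fix()
```

```text
t 24.55 p [607.   83.1  34.2] jig [26.7 86.1] alpha 47.38 tilt [0.0026 0.0031] w 72.2 F [ 1.45  9.68 -1.74] Fjig [0.43 9.78]
fix rx,ry [-0.01 -0.23]
```

Emit:
move_arm(deltas=[{"x": -0.002, "y": 0.0018, "z": 0, "rx": -0.15, "ry": -0.25, "rz": 0, "gripper": -0.7}, {"x": -0.002, "y": 0.0018, "z": 0, "rx": -0.15, "ry": -0.25, "rz": 0, "gripper": -0.7}, {"x": -0.002, "y": 0.0018, "z": 0, "rx": -0.15, "ry": -0.25, "rz": 0, "gripper": -0.7}, {"x": -0.002, "y": 0.0018, "z": 0, "rx": -0.15, "ry": -0.25, "rz": 0, "gripper": -0.7}])

```text
clock: 24.95
position: [607.0, 83.0, 34.2]
ee_rot: [0.915, 0.403, 0.001, 0.0]
ft_force: [1.3, 10.3, -1.3]
gripper_width: 72.7
```

```bash
cat > meas.py <<'E'
from h import *
def meas():
    c=vision.read_camera('top'); sc=c['color'].astype(float); v=sc[:,:,2]
    def fit(pts,z,lab,axis):
        if len(pts)<6: print(lab,'few',len(pts)); return
        w=tojig(onplane(c,np.array(pts),z)); a,b=(w[:,0],w[:,1]) if axis==0 else (w[:,1],w[:,0])
        for _ in range(4):
            f=np.polyfit(a,b,1); r=b-np.polyval(f,a); k=abs(r)<max(.6,2*r.std()); a,b=a[k],b[k]
        print(lab,'n',len(a),'slope',f[0].round(4),'mean',b.mean().round(2),'sd',r.std().round(2))
    def cross(line,i0,t):
        d=line-t; s=np.nonzero(np.sign(d[1:])!=np.sign(d[:-1]))[0]
        return [i0+i+d[i]/(d[i]-d[i+1]) for i in s]
    fit([[cross(v[r,203:222],203,95)[0],r] for r in range(115,150) if cross(v[r,203:222],203,95)],32,'plate left',0)
    fit([[cross(v[r,240:262],240,100)[-1],r] for r in range(117,152) if cross(v[r,240:262],240,100)],32,'plate right',0)
    fit([[q,cross(v[102:118,q],102,110)[-1]] for q in list(range(216,230))+list(range(242,252)) if cross(v[102:118,q],102,110)],32,'plate far',1)
E
python3 - <<'E'
from meas import *
st(); fix(); meas()
c=vision.read_camera('top');save(cv2.resize(c['color'][85:260,165:345],None,fx=3.4,fy=3.4),f'pics/t18.png')
E
```

```text
t 24.95 p [607.   83.   34.2] jig [26.8 85.9] alpha 47.5 tilt [0.0022 0.0009] w 72.7 F [ 1.26 10.33 -1.34] Fjig [ 0.17 10.4 ]
fix rx,ry [ 0.06 -0.13]
plate left few 0
plate right n 27 slope 0.0145 mean 9.85 sd 0.37
plate far n 10 slope -0.0177 mean 115.31 sd 0.1
```

View pics/t18.png

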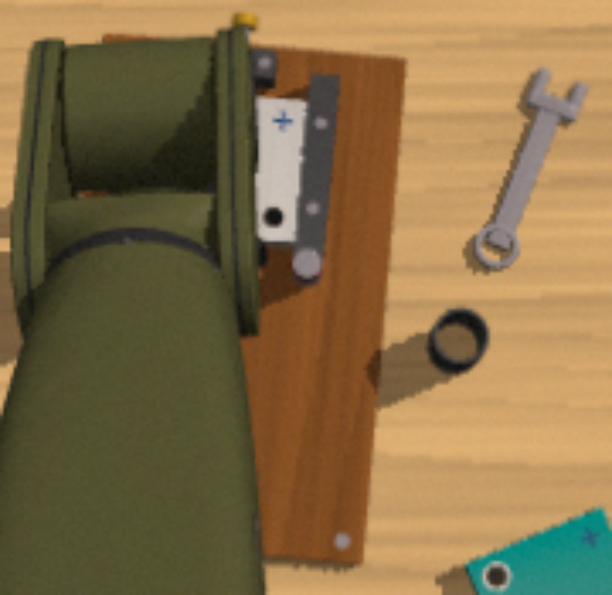

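The fence press turned the plate by about 0.017 rad onto the fence. Now the stop again, with a light pull toward the fence kept on.

Emit:
move_arm(deltas=[{"x": 0.0006, "y": 0.0016, "z": 0, "rx": 0, "ry": 0, "rz": 0, "gripper": -0.7}, {"x": 0.0008, "y": 0.0016, "z": -0.0003, "rx": 0, "ry": 0, "rz": 0, "gripper": -0.7}])

```text
clock: 25.25
position: [609.5, 83.4, 34.3]
ee_rot: [0.915, 0.404, 0.001, -0.001]
ft_force: [-1.0, 0.7, 0.4]
gripper_width: 72.8
```

Run:
```python
from h import *
st(); fix()
```

```text
t 25.25 p [609.5  83.4  34.3] jig [29.2 86.6] alpha 47.61 tilt [0.0009 0.002 ] w 72.8 F [-1.01  0.71  0.44] Fjig [-1.07  0.6 ]
fix rx,ry [-0.04 -0.12]
```

Emit:
move_arm(deltas=[{"x": 0.0002, "y": 0.0018, "z": -0.0003, "rx": 0, "ry": 0, "rz": 0, "gripper": -0.7}, {"x": 0.0004, "y": 0.0018, "z": -0.0003, "rx": 0, "ry": 0, "rz": 0, "gripper": -0.7}])

```text
clock: 25.45
position: [610.4, 82.9, 34.3]
ee_rot: [0.915, 0.403, -0.001, -0.004]
ft_force: [-6.6, 5.7, 3.7]
gripper_width: 72.7
```

Run:
```python
from h import *
st(); fix()
```

```text
t 25.45 p [610.4  82.9  34.3] jig [30.2 86.2] alpha 47.58 tilt [-0.0054  0.0053] w 72.7 F [-6.56  5.73  3.7 ] Fjig [-7.13  5.01]
fix rx,ry [-0.43 -0.02]
```

Emit:
move_arm(deltas=[{"x": 0.0008, "y": 0.002, "z": -0.001, "rx": -0.2, "ry": 0, "rz": 0, "gripper": -0.7}, {"x": 0.0008, "y": 0.002, "z": -0.001, "rx": -0.2, "ry": 0, "rz": 0, "gripper": -0.7}])

```text
clock: 25.65
position: [610.5, 83.0, 34.4]
ee_rot: [0.915, 0.403, -0.004, -0.004]
ft_force: [-5.6, 5.0, 0.4]
gripper_width: 72.6
```

Run:
```python
from h import *
st(); fix()
```

```text
t 25.65 p [610.5  83.   34.4] jig [30.3 86.3] alpha 47.51 tilt [-0.0107  0.0043] w 72.6 F [-5.65  5.    0.36] Fjig [-6.14  4.39]
fix rx,ry [-0.62  0.23]
```

Emit:
move_arm(deltas=[{"x": 0.0015, "y": 0.0026, "z": -0.001, "rx": -0.35, "ry": 0.15, "rz": 0, "gripper": -0.7}, {"x": 0.0015, "y": 0.0026, "z": -0.001, "rx": -0.35, "ry": 0.15, "rz": 0, "gripper": -0.7}])

```text
clock: 25.85
position: [611.5, 82.9, 34.2]
ee_rot: [0.916, 0.402, -0.005, -0.004]
ft_force: [-10.0, 4.6, 4.4]
gripper_width: 72.5
```

Run:
```python
from h import *
st(); fix()
```

```text
t 25.85 p [611.5  82.9  34.2] jig [31.2 86.4] alpha 47.42 tilt [-0.0114  0.003 ] w 72.5 F [-10.04   4.6    4.43] Fjig [-10.46   3.53]
fix rx,ry [-0.59  0.32]
```

Emit:
move_arm(deltas=[{"x": 0.0016, "y": 0.0028, "z": -0.0016, "rx": -0.35, "ry": 0.2, "rz": 0, "gripper": -0.7}, {"x": 0.0016, "y": 0.0028, "z": -0.0016, "rx": -0.35, "ry": 0.2, "rz": 0, "gripper": -0.7}])

```text
clock: 26.05
position: [611.4, 82.9, 34.3]
ee_rot: [0.916, 0.401, -0.006, -0.004]
ft_force: [-7.7, 4.6, 1.1]
gripper_width: 72.7
```

Run:
```python
from meas import *
st(); fix(); meas()
```

```text
t 26.05 p [611.4  82.9  34.3] jig [31.2 86.4] alpha 47.31 tilt [-0.0141  0.0033] w 72.7 F [-7.72  4.63  1.08] Fjig [-8.16  3.8 ]
fix rx,ry [-0.72  0.41]
plate left few 0
plate right n 26 slope 0.0136 mean 9.88 sd 0.37
plate far n 10 slope 0.0177 mean 115.94 sd 0.23
```

Emit:
move_arm(deltas=[{"x": 0.002, "y": 0.0033, "z": -0.0016, "rx": -0.4, "ry": 0.25, "rz": 0, "gripper": -0.7}, {"x": 0.002, "y": 0.0033, "z": -0.0016, "rx": -0.4, "ry": 0.25, "rz": 0, "gripper": -0.7}])

```text
clock: 26.3
position: [611.7, 82.9, 34.1]
ee_rot: [0.916, 0.4, -0.007, -0.005]
ft_force: [-11.4, 5.4, 3.4]
gripper_width: 72.5
```

Run:
```python
from h import *
st(); fix()
```

```text
t 26.3 p [611.7  82.9  34.1] jig [31.4 86.4] alpha 47.21 tilt [-0.0173  0.0037] w 72.5 F [-11.41   5.41   3.39] Fjig [-11.91   4.19]
fix rx,ry [-0.87  0.52]
```

Emit:
move_arm(deltas=[{"x": 0.0022, "y": 0.0036, "z": -0.0022, "rx": -0.4, "ry": 0.25, "rz": 0, "gripper": -0.7}, {"x": 0.0022, "y": 0.0036, "z": -0.0022, "rx": -0.4, "ry": 0.25, "rz": 0, "gripper": -0.7}, {"x": 0.0022, "y": 0.0036, "z": -0.0022, "rx": -0.4, "ry": 0.25, "rz": 0, "gripper": -0.7}])

```text
clock: 26.6
position: [611.8, 83.0, 34.3]
ee_rot: [0.917, 0.399, -0.01, -0.007]
ft_force: [-10.0, 3.8, 0.3]
gripper_width: 72.8
```

Run:
```python
from h import *
st(); fix()
```

```text
t 26.6 p [611.8  83.   34.3] jig [31.5 86.5] alpha 47.08 tilt [-0.0247  0.0048] w 72.8 F [-9.99  3.78  0.28] Fjig [-10.33   2.72]
fix rx,ry [-1.22  0.76]
```

Emit:
move_arm(deltas=[{"x": 0.0018, "y": 0.0032, "z": -0.0018, "rx": -0.7, "ry": 0.45, "rz": 0, "gripper": -0.7}, {"x": 0.0018, "y": 0.0032, "z": -0.002, "rx": -0.7, "ry": 0.45, "rz": 0, "gripper": -0.7}])

```text
clock: 26.8
position: [611.7, 83.0, 34.1]
ee_rot: [0.917, 0.399, -0.006, -0.004]
ft_force: [-8.1, 5.9, 1.0]
gripper_width: 72.5
```

Run:
```python
from h import *
st(); fix()
```

```text
t 26.8 p [611.7  83.   34.1] jig [31.4 86.4] alpha 47.0 tilt [-0.0148  0.0033] w 72.5 F [-8.06  5.9   0.98] Fjig [-8.63  5.03]
fix rx,ry [-0.75  0.44]
```

Emit:
move_arm(deltas=[{"x": 0.0025, "y": 0.0041, "z": -0.002, "rx": -0.6, "ry": 0.4, "rz": 0, "gripper": -0.7}, {"x": 0.0025, "y": 0.0041, "z": -0.002, "rx": -0.6, "ry": 0.4, "rz": 0, "gripper": -0.7}])

```text
clock: 27.0
position: [611.8, 83.0, 34.0]
ee_rot: [0.917, 0.398, -0.006, -0.004]
ft_force: [-12.9, 6.1, 4.8]
gripper_width: 72.9
```

Run:
```python
from h import *
st(); fix()
```

```text
t 27.0 p [611.8  83.   34. ] jig [31.5 86.5] alpha 46.96 tilt [-0.0142  0.0029] w 72.9 F [-12.88   6.06   4.77] Fjig [-13.44   4.68]
fix rx,ry [-0.71  0.43]
```

Emit:
move_arm(deltas=[{"x": 0.0025, "y": 0.0041, "z": -0.0028, "rx": -0.6, "ry": 0.4, "rz": 0, "gripper": -0.7}, {"x": 0.0025, "y": 0.0041, "z": -0.0028, "rx": -0.6, "ry": 0.4, "rz": 0, "gripper": -0.7}, {"x": 0.0025, "y": 0.0041, "z": -0.0028, "rx": -0.6, "ry": 0.4, "rz": 0, "gripper": -0.7}, {"x": 0.0025, "y": 0.0041, "z": -0.0028, "rx": -0.6, "ry": 0.4, "rz": 0, "gripper": -0.7}])

```text
clock: 27.4
position: [611.7, 83.0, 34.1]
ee_rot: [0.917, 0.398, -0.005, -0.003]
ft_force: [-10.1, 6.3, -0.6]
gripper_width: 72.8
```

Run:
```python
from meas import *
st(); fix(); meas()
```

```text
t 27.4 p [611.7  83.   34.1] jig [31.5 86.5] alpha 46.91 tilt [-0.0119  0.0018] w 72.8 F [-10.15   6.26  -0.62] Fjig [-10.75   5.16]
fix rx,ry [-0.57  0.39]
plate left few 0
plate right n 27 slope 0.0132 mean 9.86 sd 0.37
plate far n 10 slope 0.0178 mean 115.97 sd 0.21
```

It is seated, with 11–13 N felt and the right edge unchanged. I release gently and clear the view.

Emit:
move_arm(deltas=[{"x": 0.001, "y": 0.0016, "z": -0.0005, "rx": 0, "ry": 0, "rz": 0, "gripper": -0.7}, {"x": 0, "y": 0, "z": 0, "rx": 0, "ry": 0, "rz": 0, "gripper": -0.7}, {"x": 0, "y": 0, "z": 0, "rx": 0, "ry": 0, "rz": 0, "gripper": -0.7}, {"x": 0, "y": -0.001, "z": 0, "rx": 0, "ry": 0, "rz": 0, "gripper": -0.7}, {"x": 0, "y": -0.003, "z": 0, "rx": 0, "ry": 0, "rz": 0, "gripper": -0.7}, {"x": 0, "y": -0.01, "z": 0, "rx": 0, "ry": 0, "rz": 0, "gripper": -0.7}, {"x": 0, "y": -0.015, "z": 0, "rx": 0, "ry": 0, "rz": 0, "gripper": -0.7}, {"x": 0, "y": 0, "z": -0.04, "rx": 0, "ry": 0, "rz": 0, "gripper": -0.7}, {"x": 0, "y": 0, "z": -0.05, "rx": 0, "ry": 0, "rz": 0, "gripper": -0.7}])

```text
clock: 28.35
position: [583.7, 103.0, 117.1]
ee_rot: [0.918, 0.397, -0.015, -0.007]
ft_force: [1.3, -0.1, 0.2]
gripper_width: 72.6
```

Emit:
move_arm(deltas=[{"x": -0.02, "y": -0.022, "z": -0.02, "rx": 0, "ry": 0, "rz": 0, "gripper": -0.7}, {"x": -0.034, "y": -0.036, "z": 0, "rx": 0, "ry": 0, "rz": 0, "gripper": -0.7}, {"x": -0.034, "y": -0.036, "z": 0, "rx": 0, "ry": 0, "rz": 0, "gripper": -0.7}, {"x": -0.034, "y": -0.036, "z": 0, "rx": 0, "ry": 0, "rz": 0, "gripper": -0.7}, {"x": -0.01, "y": -0.01, "z": 0, "rx": 0, "ry": 0, "rz": 0, "gripper": -0.7}, {"x": 0, "y": 0, "z": 0, "rx": 0, "ry": 0, "rz": 0, "gripper": -0.7}])

```text
clock: 28.95
position: [387.5, 105.9, 149.8]
ee_rot: [0.917, 0.399, -0.007, -0.003]
ft_force: [-0.0, 0.6, -0.8]
gripper_width: 72.7
```

Run:
```python
from meas import *
st(); meas()
c=vision.read_camera('top');save(cv2.resize(c['color'][85:260,165:345],None,fx=3.4,fy=3.4),f'pics/t19.png')
c=vision.read_camera('side');save(c['color'],'pics/side19.png')
```

```text
t 28.95 p [387.5 105.9 149.8] jig [-193.9   85.8] alpha 47.0 tilt [-0.015   0.0009] w 72.7 F [-0.04  0.58 -0.77] Fjig [-0.1   0.57]
plate left n 34 slope 0.0049 mean 109.77 sd 0.29
plate right n 27 slope 0.0138 mean 10.16 sd 0.39
plate far n 22 slope 0.0043 mean 115.91 sd 0.23
```

View pics/t19.png

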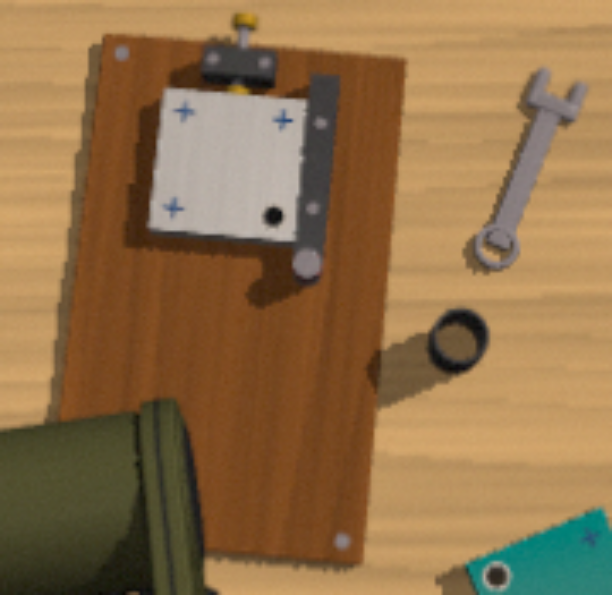

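View pics/side19.png

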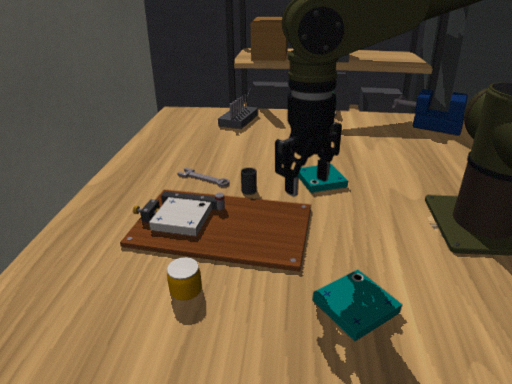

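The plate is now square: the left edge reads +0.005 and the far edge -0.004, about zero net. The left face sits at y=109.8 and the far edge is where it was under load. Handing in.

Run:
```python
from h import *
print(finish_job()); st()
```

```text
the job is handed in; nothing more can be done
None
the job is handed in; nothing more can be done
```

I handed the job in at about 29 s with the plate seated in the nest, touching the side fence and the stop screw as far as I can measure. No verdict was reported.

**What I did:**
- I pushed the plate flat up to the post; up to 14 N was felt there.
- I swung it a quarter turn clockwise with the open fingers straddling its corner.
- I slid it along the fence and pressed it against the fence at about 12 N.
- I pressed it against the screw at about 12 to 14 N.
- The first pressing left it about 0.015 rad clockwise, too near the 0.02 limit. I pressed again, about 10 N on the fence and 11 to 13 N on the screw, then let go and backed off.

**Last checks, from the top camera:**
- **Squareness:** the left and far edges are within about 0.005 rad of the jig and cancel out. The right edge read 0.014 rad, but I put that down to poor contrast against the fence, since the same fit was off by about as much earlier.
- **Position:** the plate's centre is at about jig y = 59.8 mm and x = 66 mm. Contact-based estimates of x came out about 3 mm larger, still within 55 to 73 mm.
- **Stop contact:** the far edge did not move on release. I could not measure the remaining contact force on the screw directly.
- **Hole and bystanders:** the hole is in the near right corner next to the post. The tube, wrench and tin look unmoved.

The highest push felt at the post, fence or stop was about 15 N, read between moves, so peaks within a move were not seen.

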